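# Put the four chromatography columns in their cradles

## Robot

A 7-joint arm with a two-finger parallel gripper is mounted at the origin on a cart in front of the work surface, level with it; the furniture and walls round the work are solid. World frame = base frame: x ahead of the robot, y to its left, z up, the work surface at z = 0. Lengths are in m, angles in rad, forces in N, time in s.
With the tool pointing down it reaches from about 0.425 to 1.025 m from the base axis. Payload 3.6 kg.
Tool frame: the origin (TCP) lies on the mounting face of the last link; the fingertips stand 173 mm ahead of it and the grasp point (between the pads) lies 155 mm ahead of it; z points along the fingers, y is the line along which they close (so a half turn about z gives the same grasp; the last joint's range is limited). The gripper opens to 85 mm and grips with 20 to 120 N. Pads are 22 mm wide; open, the fingers measure 114 mm over their backs; the gripper's body (76 mm by 85 mm) begins 54 mm behind the grasp point. The pads swing forward as they close: fully open they stand 13 mm farther back than shut.
Start: joints at [1.23, 0.591, 0.048, 1.609, -0.033, 0.943, -0.034], TCP at [0.177, -0.703, 0.405] pointing down, gripper open.
Joint ranges: [-2.69, 2.69], [-0.47, 2.24], [-1.27, 1.36], [0.19, 2.51], [-1.53, 4.68], [0.08, 2.07], [-3.09, 3.09]. Speed limits (rad/s): [2.57, 2.57, 3.14, 3.14, 3.14, 3.14, 3.14].

## Interface

Orientations are given as a unit quaternion [x, y, z, w].
In Python, from bench import * gives the robot as it stands.
- The arm moves only by the tool step_arm, never from a script. Its argument "increments" is a list of rows, each a list of 6 numbers: the shift along the world's x, y, z in units of 0.75 m (1.0 is 0.75 m), then the turn, a rotation vector about the world's x, y, z in units of pi rad (1.0 is pi rad). In form: [[x, y, z, wx, wy, wz], ...]. A call has 1 to 10 rows; each row shifts and turns the commanded pose from where the row before left it; what a row does not reach is not made up. A row lasts 1/10 s, in which the tool goes at most 50 mm and 8.59 degrees, less where a joint would pass 70% of its speed; a pose out of reach is approached as far as the arm can. A call with a number of a shift or a turn outside -1 to 1 is refused whole. A call with a gripper value outside its range is refused whole. "claw" is the opening, from 0 (shut) to 1 (fully open), set as the call begins (left out, the last holds). The fingers move at their own pace and stop on an object; the grip force is fixed at half the most. Time passes only in rows, so rows that do not move let the fingers close. It gives the time, the measured TCP pose, the force, the opening and the grip force at its end, in the units of the state.
- sense(): the state, without advancing time (a new reading comes with each control period).
- read_camera(name): name is "scene" or "top" or "wrist"; returns the picture (400x640x3 uint8, red, green, blue); there is no depth.
- calibration(name): a dict with "vfov" (degrees; the focal length in pixels is half the picture's height over the tangent of half this angle, whatever the lens; pixels are square), "cx", "cy" (the principal point, pixels), "k1" (the pictures are not rectified: a ray, as slopes to the right and down, at radius r is drawn at 1 + k1 r^2 times it, then the intrinsics apply), "world_from_camera" (4x4, takes a point from camera to world coordinates). Camera axes: x right, y down, z forward; pixel columns grow to the right and rows downward; lengths in m; the calibration is good to about 2 mm. A picture is of the moment at which its call begins: read the wrist's pose just before it. calibration takes no time and is no camera call; for the wrist camera it gives the pose at the moment of the call.
- sign_off(): hands the job in; it is judged then, once.
Trained networks look in the newest picture that a camera, given by its name, has taken for a name from the list of things; names that differ only in an ending like _2 or _b are one class to them, and where a whole thing is asked for, a point or a joint stands for the part that bears it (a point fixed in the world has none). Each returns a list of dicts, best first, with "conf" (0 to 1); they miss things now and then, are a little off and sometimes report something else, mostly with a low value. They report only what shows in the picture. A call takes as long as a camera call. They do not tell look-alikes from the thing itself.
- silhouettes(camera, name): "mask" (400x640 bool, what is visible of it) and "xy" ([column, row] in pixels, amid what is visible of it).
- landmark_of(camera, name): "xy" ([column, row] in pixels: a listed point, or the origin of a listed thing).
The state is a dict: "t": time; "q": joint angles; "dq": joint speeds; "tau": joint torques, N m; "tcp_pos": TCP position; "tool_rot": TCP orientation; "ft_force": force on the tool from outside, world axes, zero at the start; "moment": the same for the moment, N m; "finger_gap": finger opening in m; "grip_force": force on a finger pad.
Only numpy, scipy, OpenCV 4.12 (cv2) and the standard library are available. Lean on these libraries where they do the work, as an engineer would, in place of code of your own. Each camera call takes 0.05 s, during which the arm holds its last target. There are 200 camera calls.

## Task

Put the four loose chromatography columns away, each in the bench cradle made for its length and thickness, lying level and fully down in both saddles between the end walls. The longest one has to be tilted so that one end slips under the steel keeper strap of its cradle, and is then levelled down at the other end. The packed columns must not be dropped, and the beaker and the timer stay where they stand.

Things in the scene. Friction and masses are not known exactly. Their poses are not given: they have to be found in the camera images.
- column_long: Longest slim steel column, 194 mm overall, lying along its own y. Both ends alike, either way round is right. Tube 11 mm thick, pale label band; 8 to 30 mm from each end a six-sided fitting, 14 mm across flats, 16 across corners, on which it rests; red end plugs 7 mm thick, 8 mm long. Origin: on its axis at mid-length, 7 mm above the bench as it lies. Grasp across the tube at mid-length.
- column_medium: Middle-length slim column, 144 mm overall; else just like the longest one: lies along its own y, tube 11 mm, fittings 14 mm across flats, origin on its axis at mid-length, 7 mm above the bench as it lies.
- column_short: Shortest slim column, 104 mm overall; else just like the longest one: lies along its own y, tube 11 mm, fittings 14 mm across flats (44 mm of tube between them), origin on its axis at mid-length, 7 mm above the bench as it lies.
- column_thick: Thick column, 144 mm overall like the middle slim one but stouter: tube 18 mm, six-sided fittings 24 mm across flats, 28 across corners. Lies along its own y, ends alike, origin on its axis at mid-length, 12 mm above the bench as it lies.
- cradle_long: Longest cradle, fixed, for 194 mm; built like cradle_medium (21 mm slots, floor 18 mm up) but its +y end, towards the robot, has a 40 mm high end wall with a steel strap, 39 mm wide, reaching 30 mm inward over the slot, underside 40, top 44 mm above the bench. A level column cannot pass it: tilt that end down about 15 deg, enter inward of the strap, slide under, level. Low middle 142 mm long.
- cradle_medium: Fixed cradle for 144 mm, along its own y; origin on the bench under its middle. Bar 8 mm high, 45 wide; at each end a white saddle: slot 21 mm wide, floor 18 mm above the bench (fittings rest on it), cheeks flaring 6 mm a side from 28 up to 39 mm, low end wall 30 mm high leaning outward. 5 mm end play each way. Between the saddles only 8 mm high, 92 mm long: room for fingers.
- cradle_short: Fixed cradle for 104 mm, the shortest; else like cradle_medium: along its own y, slots 21 mm wide, floor 18 mm above the bench, cheeks to 39 mm. Low middle 52 mm long. Origin on the bench under its middle.
- cradle_wide: Fixed cradle for 144 mm with wide slots, for the thick column: slots 34 mm wide, bar 58 mm wide; else like cradle_medium: along its own y, floor 18 mm above the bench, cheeks to 39 mm, low middle 92 mm long. Origin on the bench under its middle.
- beaker: Small glass beaker standing on the bench, 46 mm wide, 69 mm high; origin under its centre. A bystander: leave it where it is.
- timer: Bench timer, white with a black dial, 68 mm wide, 47 mm high; origin under its centre. A bystander: leave it where it is.
There are look-alikes about, which are no part of the job. Leave any yellow look-alike of the column_long alone.

How it is judged:
By the outcome, as a careful person would: the job done as asked, in the order asked, and still so for the second after the job is handed in, with the robot touching nothing.
It also fails if it takes over 147 s, if anything falls off the work surface, if the arm or the gripper's body presses on something with over 40 N, if the wrist force passes 120 N, or if a joint passes its speed limit or range.

## Working session

There is one attempt and no reset: what is moved stays moved. The work goes in short steps, Python scripts to look and compute and a tool call to move; the robot and the scene stay as the last step left them, time stands still between calls to the robot, and variables do not carry over. Pictures are saved under pics/ and viewed, at most 14 in all, crops included, and the job is handed in when it is done.

Besides the shell and the picture viewer there is one more tool, called after "Call:" in YAML: its name, and indented under it one key for each argument. step_arm: Moves the arm, as the interface text tells. Its arguments: {"type":"object","properties":{"increments":{"type":"array","items":{"type":"array","items":{"type":"number","minimum":-1,"maximum":1}}},"claw":{"type":"number"}},"required":["increments"]}

```bash
ls; mkdir -p pics
python3 - <<'E'
from bench import *
import cv2
s=sense();print(s['t'],s['tcp_pos'],s['tool_rot'],s['finger_gap'])
for c in("scene","top"):
    im=read_camera(c);cv2.imwrite(f"pics/{c}0.png",im[:,:,::-1])
    k=calibration(c);print(c,k['vfov'],k['cx'],k['cy'],k['k1'],k['world_from_camera'])
    for n in "column_long column_medium column_short column_thick cradle_long cradle_medium cradle_short cradle_wide beaker timer".split():
        print(n,[(round(d['conf'],2),[round(float(v)) for v in d['xy']],int(d['mask'].sum())) for d in silhouettes(c,n)][:4])
E
```

```text
pics
0.0 [ 0.17704188 -0.70258869  0.40352017] [ 9.92392698e-01  1.23107379e-01 -1.96602423e-04 -1.12598469e-03] 0.0851791204948211
scene 46.4444088229708 320.47043109742 205.22862164076918 0.046529928159090767 [[-0.68039905 -0.56593604  0.46558945 -0.09446705]
 [-0.73265502  0.51095951 -0.44959649  0.71788692]
 [ 0.0165455  -0.64702147 -0.76229224  1.20909331]
 [ 0.          0.          0.          1.        ]]
column_long [(0.67, [355, 140], 121), (0.62, [402, 185], 87)]
column_medium [(0.46, [388, 190], 109)]
column_short [(0.41, [359, 201], 100)]
column_thick [(0.52, [428, 166], 200)]
cradle_long [(0.87, [323, 239], 1033)]
cradle_medium [(0.91, [250, 302], 1013), (0.16, [324, 240], 986)]
cradle_short [(0.65, [271, 279], 747)]
cradle_wide [(0.81, [290, 252], 1040), (0.67, [361, 205], 120)]
beaker [(0.72, [354, 227], 244)]
timer [(0.8, [322, 202], 324)]
top 42.997457147723736 315.73604144623533 199.35387441714062 -0.15486139438351135 [[-0.02591977 -0.98887548  0.14646993  0.41740531]
 [-0.99963775  0.02457704 -0.01096982  0.0211474 ]
 [ 0.00724799 -0.14670121 -0.9891543   1.48590372]
 [ 0.          0.          0.          1.        ]]
column_long [(0.61, [417, 232], 318), (0.49, [421, 148], 244)]
column_medium [(0.67, [390, 231], 180)]
column_short [(0.43, [351, 223], 149)]
column_thick [(0.85, [459, 230], 315)]
cradle_long [(0.88, [282, 235], 1227)]
cradle_medium [(0.61, [180, 245], 1011)]
cradle_short [(0.86, [212, 238], 826)]
cradle_wide [(0.77, [248, 228], 1234)]
beaker [(0.46, [317, 247], 211)]
timer [(0.81, [314, 196], 411), (0.62, [282, 234], 1306)]
```

Run:
```python
import cv2
im=cv2.imread("pics/top0.png");cv2.imwrite("pics/top0c.png",cv2.resize(im[120:320,140:500],(800,444),interpolation=cv2.INTER_CUBIC))
im=cv2.imread("pics/scene0.png");cv2.imwrite("pics/scene0c.png",cv2.resize(im[100:350,190:500],(744,600),interpolation=cv2.INTER_CUBIC))
```

```text
(no output)
```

View pics/top0c.png

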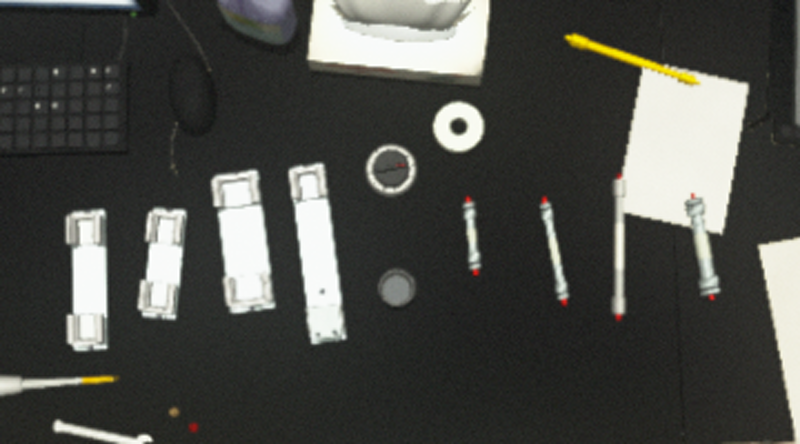

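View pics/scene0c.png

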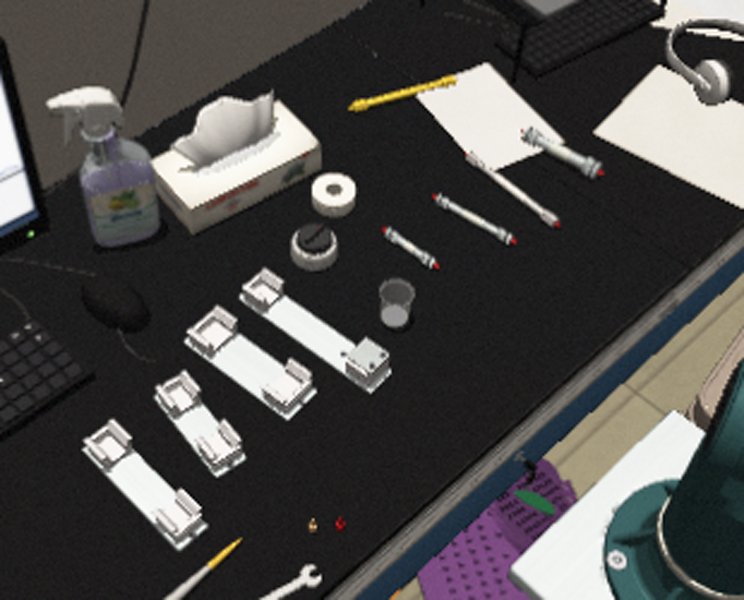

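The top crop shows cradles medium (87,280), short (163,263), wide (243,243) and long (317,253, strap at its lower end). The columns are short (471,236), medium (555,250), long (619,247) and thick (702,246). The yellow decoy is at (630,60), the timer at (390,170) and the beaker at (397,288).

```bash
cat > h.py <<'E'
from bench import *
import numpy as np, cv2
from scipy.spatial.transform import Rotation as R
def KD(k):
    f=200/np.tan(np.radians(k['vfov'])/2)
    return np.array([[f,0,k['cx']],[0,f,k['cy']],[0,0,1.]]),np.array([k['k1'],0,0,0.])
def p2w(k,px,z):
    K,D=KD(k);u=cv2.undistortPoints(np.float64(px).reshape(-1,1,2),K,D).reshape(-1,2)
    T=np.array(k['world_from_camera']);d=np.c_[u,np.ones(len(u))]@T[:3,:3].T;o=T[:3,3]
    return o+d*((z-o[2])/d[:,2])[:,None]
def w2p(k,P):
    K,D=KD(k);T=np.linalg.inv(np.array(k['world_from_camera']))
    return cv2.projectPoints(np.float64(P).reshape(-1,1,3),cv2.Rodrigues(T[:3,:3])[0],T[:3,3],K,D)[0].reshape(-1,2)
def reds(im):
    a=im.astype(int);m=((a[...,0]>90)&(a[...,0]>1.8*a[...,1])&(a[...,0]>1.8*a[...,2])).astype(np.uint8)
    n,l,s,c=cv2.connectedComponentsWithStats(m);return [(c[i],s[i,4]) for i in range(1,n) if s[i,4]>2]
E
python3 - <<'E'
from h import *
np.set_printoptions(precision=4,suppress=True)
k=calibration("top");im=cv2.imread("pics/top0.png")[:,:,::-1]
for c,a in reds(im): print('red',c,a,p2w(k,c,.007)[0])
for n in "column_long column_medium column_short column_thick cradle_long cradle_medium cradle_short cradle_wide beaker timer".split():
    for d in silhouettes("top",n)[:2]:
        ys,xs=np.nonzero(d['mask']); P=p2w(k,np.c_[xs,ys],.01)[:,:2]
        r=cv2.minAreaRect(P.astype(np.float32)*1000);m=P.mean(0);w,V=np.linalg.eigh(np.cov(P.T))
        print(n,round(d['conf'],2),m,np.degrees(np.arctan2(V[1,1],V[0,1]))%180,[np.round(x,0) for x in r[:2]])
k=calibration("wrist");print(k);s=sense();T=np.eye(4);T[:3,:3]=R.from_quat(s['tool_rot']).as_matrix();T[:3,3]=s['tcp_pos'];print(np.linalg.inv(T)@k['world_from_camera'])
E
```

```text
red [320. 194.] 3 [ 0.652  -0.0082  0.007 ]
red [418.2 198.6] 5 [ 0.6311 -0.2994  0.007 ]
red [ 10.0972 215.9583] 144 [0.6078 0.9582 0.007 ]
red [350.     209.2857] 7 [ 0.6044 -0.0952  0.007 ]
red [384.5 209.5] 6 [ 0.6011 -0.1971  0.007 ]
red [353.7143 242.    ] 7 [ 0.508  -0.1027  0.007 ]
red [460.  253.5] 6 [ 0.4646 -0.4161  0.007 ]
red [ 41.6364 256.0909] 11 [0.4827 0.8427 0.007 ]
red [393.2857 255.8571] 7 [ 0.4643 -0.217   0.007 ]
red [418.     262.7143] 7 [ 0.442 -0.289  0.007]
red [ 35.6364 264.9091] 11 [0.4559 0.8623 0.007 ]
red [ 22.5 266.8] 10 [0.4501 0.9073 0.007 ]
red [ 43. 271.] 11 [0.4375 0.8368 0.007 ]
red [ 17. 275.] 9 [0.4249 0.9258 0.007 ]
red [226.6667 312.0833] 12 [0.3144 0.2699 0.007 ]
column_long 0.61 [ 0.5374 -0.2931] 175.971944643295 [array([ 537., -292.]), array([ 21., 186.])]
column_long 0.49 [ 0.7914 -0.323 ] 69.31033487063685 [array([ 791., -328.]), array([183.,  20.])]
column_medium 0.67 [ 0.5292 -0.2074] 8.829247005396837 [array([ 533., -208.]), array([135.,  16.])]
column_short 0.43 [ 0.5559 -0.0979] 4.022107268157811 [array([556., -98.]), array([98., 16
[... 497 characters left out ...]
.4894 0.0021] 82.21527829864839 [array([489.,   2.]), array([46., 43.])]
timer 0.81 [0.6437 0.0064] 29.340081726656933 [array([643.,   7.]), array([65., 65.])]
timer 0.62 [0.536  0.1054] 5.664452783756985 [array([537., 105.]), array([238.,  50.])]
{'vfov': 65.38703090908065, 'cx': 320.13483000040355, 'cy': 201.94258240979542, 'k1': -0.009004439600756198, 'world_from_camera': array([[ 0.2446, -0.9254, -0.2896,  0.2506],
       [-0.9696, -0.2334, -0.0733, -0.6852],
       [ 0.0003,  0.2987, -0.9543,  0.3742],
       [ 0.    ,  0.    ,  0.    ,  1.    ]])}
[[ 0.0003 -0.9544 -0.2986  0.0756]
 [ 1.      0.0002  0.0004  0.0007]
 [-0.0003 -0.2986  0.9544  0.0305]
 [ 0.      0.      0.      1.    ]]
```

Call:
step_arm:
  increments:
    - [0.0374, 0.0432, 0, 0, 0, -0.0056]
    - [0.0374, 0.0432, 0, 0, 0, -0.0056]
    - [0.0374, 0.0432, 0, 0, 0, -0.0056]
    - [0.0374, 0.0432, 0, 0, 0, -0.0056]
    - [0.0374, 0.0432, 0, 0, 0, -0.0056]
    - [0.0374, 0.0432, 0, 0, 0, -0.0056]
    - [0.0374, 0.0432, 0, 0, 0, -0.0056]

```text
t: 2.3
tcp_pos: [0.3745, -0.4749, 0.405]
tool_rot: [0.998, 0.061, 0.0, 0.0]
ft_force: [0.3, -1.0, 0.7]
finger_gap: 0.0855
grip_force: 0.0
```

Call:
step_arm:
  increments:
    - [0.0374, 0.0432, 0, 0, 0, -0.0056]
    - [0.0374, 0.0432, 0, 0, 0, -0.0056]
    - [0.0374, 0.0432, 0, 0, 0, -0.0056]
    - [0.0374, 0.0432, 0, 0, 0, -0.0056]
    - [0.0374, 0.0432, 0, 0, 0, -0.0056]
    - [0.0374, 0.0432, 0, 0, 0, -0.0056]
    - [0.0374, 0.0432, 0, 0, 0, -0.0056]
    - [0, 0, 0, 0, 0, 0]
    - [0, 0, 0, 0, 0, 0]
    - [0, 0, 0, 0, 0, 0]

```text
t: 3.3
tcp_pos: [0.569, -0.2507, 0.4047]
tool_rot: [1.0, -0.001, -0.0, 0.0]
ft_force: [-0.8, -0.9, 0.2]
finger_gap: 0.0852
grip_force: 0.0
```

```bash
cat >> h.py <<'E'
def snap(name):
    k=calibration("wrist");im=read_camera("wrist");cv2.imwrite(f"pics/{name}.png",im[:,:,::-1])
    np.savez(f"pics/{name}.npz",**k);return k,im
E
python3 - <<'E'
from h import *
np.set_printoptions(precision=4,suppress=True)
k,im=snap("w1");print(sense()['tcp_pos'],R.from_quat(sense()['tool_rot']).as_matrix())
for c,a in reds(im): print('red',c,a,p2w(k,c,.007)[0],p2w(k,c,.012)[0])
E
```

```text
[ 0.5687 -0.2511  0.4047] [[ 1.     -0.0023 -0.0009]
 [-0.0023 -1.     -0.0009]
 [-0.0009  0.0009 -1.    ]]
red [ 77.381  103.0952] 21 [0.6468 0.022  0.007 ] [0.6467 0.0182 0.012 ]
red [362.2368 117.8421] 38 [ 0.6299 -0.3     0.007 ] [ 0.6301 -0.2993  0.012 ]
red [186.2  141.35] 40 [ 0.6037 -0.0959  0.007 ] [ 0.6043 -0.098   0.012 ]
red [273.2326 144.3023] 43 [ 0.6001 -0.1973  0.007 ] [ 0.6007 -0.198   0.012 ]
red [446.1429 145.1429] 35 [ 0.599  -0.3995  0.007 ] [ 0.5996 -0.3975  0.012 ]
red [201.16 219.8 ] 25 [ 0.5061 -0.1022  0.007 ] [ 0.508  -0.1042  0.012 ]
red [293.8667 250.4   ] 15 [ 0.4636 -0.2178  0.007 ] [ 0.4661 -0.2182  0.012 ]
red [447.  253.5] 10 [ 0.4588 -0.4175  0.007 ] [ 0.4613 -0.4152  0.012 ]
red [348.3333 266.2667] 15 [ 0.4404 -0.2891  0.007 ] [ 0.4432 -0.2886  0.012 ]
```

View pics/w1.png

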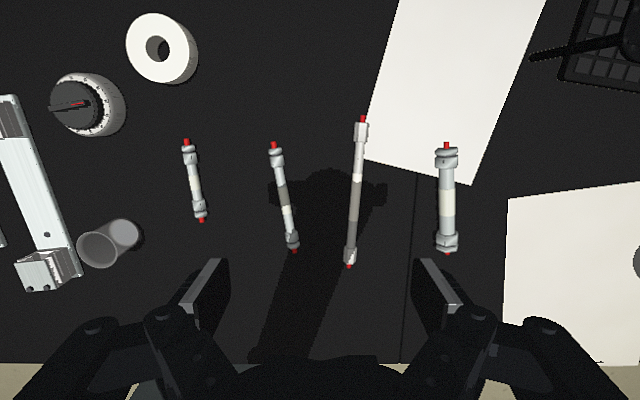

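The wrist view shows all four columns by their red plugs: short (186,141)–(201,220), medium (273,144)–(294,250), long (362,118)–(348,266), thick (446,145)–(447,253). The lengths match those given, so I'll start with the short one.

Call:
step_arm:
  increments:
    - [-0.0046, 0.0507, -0.04, 0, 0, 0.0053]
    - [-0.0046, 0.0507, -0.04, 0, 0, 0.0053]
    - [-0.0046, 0.0507, -0.04, 0, 0, 0.0053]
    - [-0.0046, 0.0507, -0.04, 0, 0, 0.0053]
    - [0, 0, -0.04, 0, 0, 0]
    - [0, 0, -0.02, 0, 0, 0]
    - [0, 0, 0, 0, 0, 0]
    - [0, 0, 0, 0, 0, 0]

```text
t: 4.15
tcp_pos: [0.5562, -0.0996, 0.2403]
tool_rot: [0.999, 0.032, 0.0, 0.001]
ft_force: [0.2, -0.9, 0.6]
finger_gap: 0.0852
grip_force: 0.0
```

Run:
```python
from h import *
np.set_printoptions(precision=4,suppress=True)
k,im=snap("w2");print(sense()['tcp_pos'],R.from_quat(sense()['tool_rot']).as_matrix()[:2,0])
for c,a in reds(im): print('red',c,a,p2w(k,c,.007)[0],p2w(k,c,.012)[0])
```

```text
[ 0.5565 -0.0994  0.2409] [0.998  0.0638]
red [138.5875  61.75  ] 80 [0.6498 0.0144 0.007 ] [0.6494 0.0117 0.012 ]
red [636.2195 131.622 ] 82 [ 0.629  -0.3001  0.007 ] [ 0.6291 -0.2951  0.012 ]
red [317.5354 150.9528] 127 [ 0.6032 -0.0961  0.007 ] [ 0.604  -0.0961  0.012 ]
red [471.312 166.608] 125 [ 0.5995 -0.1981  0.007 ] [ 0.6003 -0.1956  0.012 ]
red [318.1702 283.7021] 47 [ 0.5051 -0.1026  0.007 ] [ 0.5083 -0.1024  0.012 ]
```

View pics/w2.png

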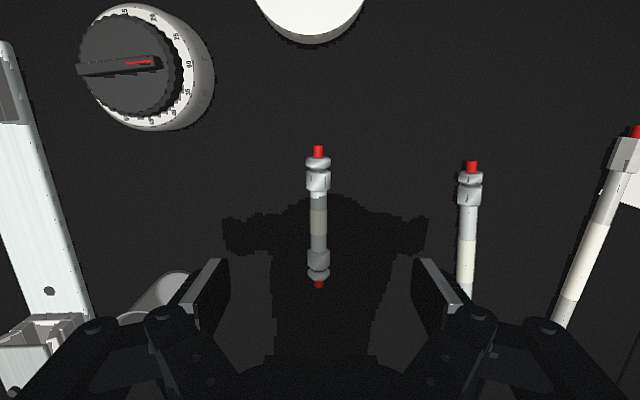

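The column lies at (318,151)–(318,284), centred between the pads and agreeing with the first estimate. I'll descend and close.

Call:
step_arm:
  increments:
    - [-0.002, 0, -0.03, 0, 0, 0]
    - [0, 0, -0.03, 0, 0, 0]
    - [0, 0, -0.02, 0, 0, 0]
    - [0, 0, -0.007, 0, 0, 0]
    - [0, 0, 0, 0, 0, 0]
    - [0, 0, 0, 0, 0, 0]

```text
t: 4.8
tcp_pos: [0.555, -0.0976, 0.1752]
tool_rot: [0.999, 0.033, 0.001, 0.0]
ft_force: [0.6, 0.1, 0.7]
finger_gap: 0.0853
grip_force: 0.0
```

Call:
step_arm:
  increments:
    - [0, 0, 0, 0, 0, 0]
    - [0, 0, 0, 0, 0, 0]
    - [0, 0, 0, 0, 0, 0]
    - [0, 0, 0, 0, 0, 0]
    - [0, 0, 0, 0, 0, 0]
    - [0, 0, 0, 0, 0, 0]
    - [0, 0, 0, 0, 0, 0]
    - [0, 0, 0, 0, 0, 0]
  claw: 0

```text
t: 5.6
tcp_pos: [0.5546, -0.0974, 0.1747]
tool_rot: [0.999, 0.034, 0.0, 0.0]
ft_force: [-1.2, -0.4, 3.8]
finger_gap: 0.0084
grip_force: 58.7
```

Call:
step_arm:
  increments:
    - [0, 0, 0.01, 0, 0, 0]
    - [0, 0, 0.02, 0, 0, 0]
    - [0, 0, 0.03, 0, 0, 0]
    - [0, 0, 0.03, 0, 0, 0]
    - [0, 0, 0, 0, 0, 0]

```text
t: 6.1
tcp_pos: [0.5557, -0.0976, 0.2454]
tool_rot: [0.999, 0.033, 0.003, 0.0]
ft_force: [-0.1, 1.3, -0.8]
finger_gap: 0.0084
grip_force: 58.7
```

Run:
```python
from h import *
np.set_printoptions(precision=4,suppress=True)
k,im=snap("w3");s=sense();print(s['tcp_pos'],s['finger_gap'],s['grip_force'],s['ft_force'])
for c,a in reds(im): print('red',c,a)
z=s['tcp_pos'][2]-.168
a=np.radians(3.8);u=np.array([np.cos(a),np.sin(a),0]);C=np.r_[s['tcp_pos'][:2],z]
print(w2p(k,[C+u*.048,C-u*.048]))
cv2.imwrite("pics/w3c.png",cv2.resize(im[120:400,200:440],(685,800)[::1] if 0 else (514,600))[:,:,::-1])
```

```text
[ 0.5551 -0.0974  0.244 ] 0.008255056703869538 58.65448772907257 [-1.1085  0.3806 -1.4928]
red [149.4545  63.9091] 77
red [632.7965 132.885 ] 113
red [320.1801 168.5364] 261
red [470.7073 166.6911] 123
red [319.7246 349.5362] 69
red [538.8333 361.9762] 42
[[317.362  172.0161]
 [317.6586 345.2906]]
```

View pics/w3c.png

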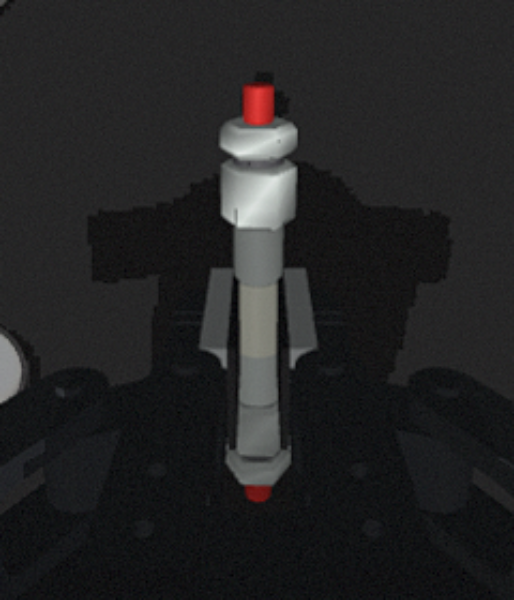

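The column is held level between the pads, with its reds at (320,169) and (320,350). Next I'll look over the cradles.

Call:
step_arm:
  increments:
    - [0, 0.01, 0.05, 0, 0, 0]
    - [0.003, 0.05, 0.05, 0, 0, 0]
    - [0.003, 0.05, 0.05, 0, 0, 0]
    - [0.003, 0.05, 0, 0, 0, 0]
    - [0.003, 0.05, 0, 0, 0, 0]
    - [0.003, 0.05, 0, 0, 0, 0]
    - [0.003, 0.05, 0, 0, 0, 0]
    - [0.003, 0.05, 0, 0, 0, 0]
    - [0.003, 0.05, 0, 0, 0, 0]
    - [0, 0.053, 0, 0, 0, 0]

```text
t: 7.15
tcp_pos: [0.5719, 0.2465, 0.3491]
tool_rot: [0.999, 0.033, -0.001, 0.001]
ft_force: [1.1, 0.1, -1.4]
finger_gap: 0.0083
grip_force: 58.8
```

Call:
step_arm:
  increments:
    - [0, 0, 0, 0, 0, -0.02]
    - [0, 0, 0, 0, 0, 0]
    - [0, 0, 0, 0, 0, 0]

```text
t: 7.45
tcp_pos: [0.5719, 0.2445, 0.3492]
tool_rot: [1.0, 0.002, -0.001, 0.001]
ft_force: [-0.1, -0.0, -1.5]
finger_gap: 0.0085
grip_force: 58.8
```

Run:
```python
from h import *
np.set_printoptions(precision=4,suppress=True)
k,im=snap("w4");s=sense();print(s['tcp_pos'],s['finger_gap'],s['grip_force'],s['ft_force'])
for n in "cradle_long cradle_medium cradle_short cradle_wide".split():
    for d in landmark_of("wrist",n)[:2]: print(n,d['conf'],d['xy'],p2w(k,d['xy'],.0)[0])
```

```text
[0.5722 0.2439 0.3495] 0.008626773796448522 58.84576141834259 [ 0.1048  0.272  -0.8322]
cradle_long 0.64 [449.8, 209.9] [0.539  0.1022 0.    ]
cradle_medium 0.96 [169.7, 237.1] [0.5057 0.4099 0.    ]
cradle_short 0.8 [261.5, 217.9] [0.5289 0.3065 0.    ]
cradle_wide 0.67 [358.8, 193.9] [0.5565 0.2016 0.    ]
```

View pics/w4.png

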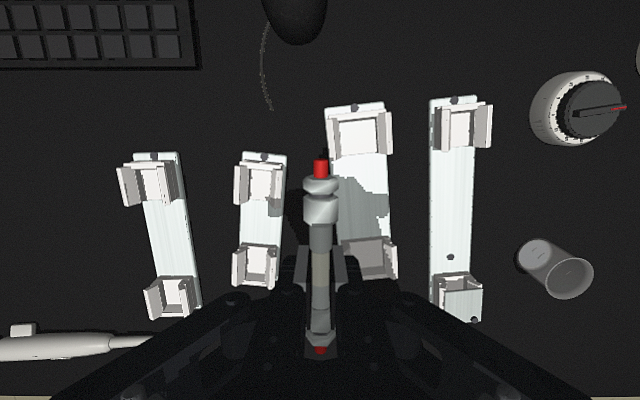

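The view shows cradles medium (170,237), short (261,218), wide (359,194) and long (450,210, strap at its lower end). To fit their bars I'll rectify to the bar-top plane.

```bash
cat >> h.py <<'E'
def rect(k,im,cx,cy,yaw,z,L=.13,W=.05,s=2000):
    """Rectified panel: rows go from +u (far) to -u, columns from +v (left) to -v, 0.5 mm per px"""
    u=np.arange(L,-L,-1/s);v=np.arange(W,-W,-1/s);U,V=np.meshgrid(u,v,indexing='ij')
    c,n=np.cos(yaw),np.sin(yaw)
    P=np.stack([cx+U*c-V*n,cy+U*n+V*c,np.full_like(U,z)],-1)
    m=w2p(k,P).reshape(*U.shape,2).astype(np.float32)
    return cv2.remap(im,m[...,0],m[...,1],cv2.INTER_CUBIC),u,v
def bar(k,im,cx,cy,yaw,lo,hi,thr=110,W=.045,z=.008):
    """fit bar side edges between stations lo..hi; returns lateral offset at u=0, yaw correction, width"""
    g,u,v=rect(k,im,cx,cy,yaw,z,W=W);g=g.mean(2);r=[]
    for i in np.nonzero((u>lo)&(u<hi))[0]:
        j=np.nonzero(g[i]>thr)[0]
        if len(j)>20: r.append((u[i],v[j[0]],v[j[-1]]))
    r=np.array(r);pl=np.polyfit(r[:,0],r[:,1],1);pr=np.polyfit(r[:,0],r[:,2],1)
    return len(r),(pl[1]+pr[1])/2*1e3,np.degrees([pl[0],pr[0]]),(pl[1]-pr[1])*1e3
E
python3 - <<'E'
from h import *
np.set_printoptions(precision=4,suppress=True)
k=dict(np.load("pics/w4.npz"));im=cv2.imread("pics/w4.png")[:,:,::-1]
C=dict(medium=(.5057,.4099,1.2,-.04,.04),short=(.5289,.3065,-6,-.018,.02),wide=(.5565,.2016,6.4,-.01,.03),long=(.539,.1022,6.4,-.05,.06))
ps=[]
for n,(x,y,a,lo,hi) in C.items():
    a=np.radians(a);print(n,bar(k,im,x,y,a,lo,hi))
    p=rect(k,im,x,y,a,.008)[0].copy();p[::40,::4]=(255,0,0);p[260]=(0,255,0);p[:,100]=(0,255,0);ps.append(p)
cv2.imwrite("pics/r4.png",np.hstack(ps)[:,:,::-1])
E
```

```text
medium (160, np.float64(-3.8698508730810253), array([1.4507, 0.4863]), np.float64(44.61454207195598))
short (76, np.float64(0.0017771701981885574), array([7.5319, 1.0504]), np.float64(44.87833219412171))
wide (80, np.float64(6.563024496014949), array([-17.0867,  -0.4922]), np.float64(71.31242967651197))
long (220, np.float64(2.435949747271222), array([-0.3089, -0.0789]), np.float64(44.7256267503649))
```

View pics/r4.png

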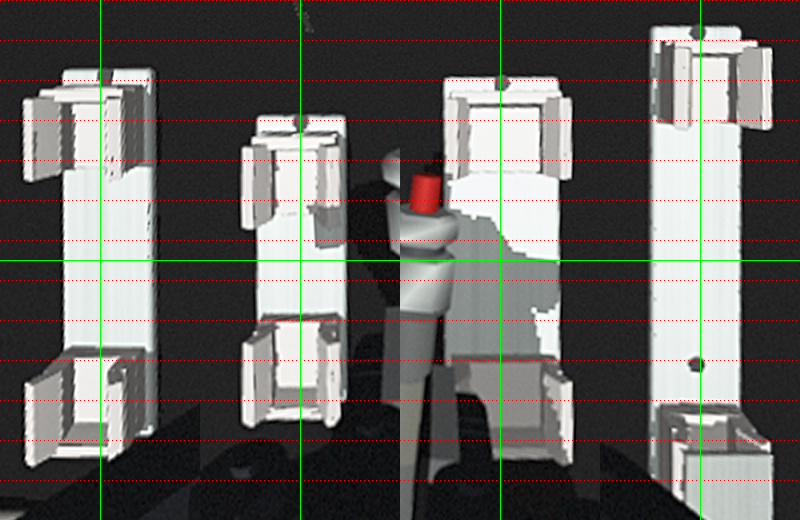

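Call:
step_arm:
  increments:
    - [-0.0144, 0.0207, -0.023, 0, 0, -0.0086]
    - [-0.0144, 0.0207, -0.023, 0, 0, -0.0086]
    - [-0.0144, 0.0207, -0.023, 0, 0, -0.0086]
    - [-0.0144, 0.0207, -0.023, 0, 0, -0.0086]
    - [0, 0, 0, 0, 0, 0]
    - [0, 0, 0, 0, 0, 0]
    - [0, 0, 0, 0, 0, 0]

```text
t: 8.4
tcp_pos: [0.5305, 0.3063, 0.2822]
tool_rot: [0.999, -0.053, 0.001, -0.0]
ft_force: [-0.3, -0.5, -1.2]
finger_gap: 0.0082
grip_force: 58.8
```

```bash
cat >> h.py <<'E'
def held(k,s,a,b,L):
    """two plug pixels far,near; level in tool frame with effective length L -> tool-frame centre, yaw(deg) vs tool x"""
    T=np.eye(4);T[:3,:3]=R.from_quat(s['tool_rot']).as_matrix();T[:3,3]=s['tcp_pos']
    q=dict(k);q['world_from_camera']=np.linalg.inv(T)@k['world_from_camera']
    from scipy.optimize import brentq
    f=lambda z:np.linalg.norm(np.subtract(*p2w(q,[a,b],z)))-L
    z=brentq(f,.12,.2);p=p2w(q,[a,b],z);d=p[0]-p[1];return p.mean(0),np.degrees(np.arctan2(d[1],d[0]))
def pose(s):
    X=R.from_quat(s['tool_rot']).as_matrix();return np.round(s['tcp_pos'],4),'yaw %.2f'%np.degrees(np.arctan2(X[1,0],X[0,0])),'z',np.round(X[:,2],3)
E
python3 - <<'E'
from h import *
np.set_printoptions(precision=4,suppress=True)
s=sense();k,im=snap("w5");print(pose(s))
b=[c for c,a in reds(im) if a>20 and abs(c[0]-320)<25];print(b)
if len(b)==2:
    for L in(.096,.098):print(held(k,s,*b,L))
x,y,a=.5289,.3065,np.radians(-6)
for lo,hi in((-.02,.015),(-.02,0)):print(bar(k,im,x,y,a,lo,hi))
for n in("cradle_short","cradle_medium"):
  for d in landmark_of("wrist",n)[:1]: print(d['conf'],d['xy'],p2w(k,d['xy'],.0)[0])
ps=[]
for z in(.008,.018,.039):
    p=rect(k,im,x,y,a,z,L=.08)[0].copy();p[::40,::4]=(255,0,0);p[160,::3]=(0,255,0);p[:,100]=(0,255,0);ps.append(p)
cv2.imwrite("pics/r5.png",np.hstack(ps)[:,:,::-1])
E
```

```text
(array([0.5305, 0.3063, 0.2822]), 'yaw -6.05', 'z', array([ 0.002,  0.   , -1.   ]))
[array([320.502 , 168.4701]), array([319.6094, 349.3906])]
(array([0.0016, 0.0009, 0.1629]), np.float64(0.24103846980460616))
(array([0.    , 0.0009, 0.1656]), np.float64(0.24103846980460608))
(70, np.float64(-0.11365147406180304), array([2.2796, 0.1173]), np.float64(43.32062811652529))
(40, np.float64(-0.37926829268296847), array([ 1.6125, -1.9564]), np.float64(43.557317073170786))
0.43 [444.3, 157.8] [0.5549 0.2014 0.    ]
0.83 [205.7, 232.8] [0.5106 0.4081 0.    ]
```

View pics/r5.png

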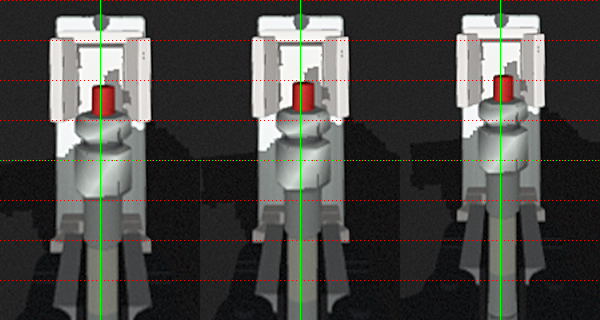

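Call:
step_arm:
  increments:
    - [-0.002, -0.0005, -0.03, 0, 0, 0]
    - [0, 0, -0.03, 0, 0, 0]
    - [0, 0, -0.03, 0, 0, 0]
    - [0, 0, -0.015, 0, 0, 0]
    - [0, 0, -0.007, 0, 0, 0]
    - [0, 0, 0, 0, 0, 0]
    - [0, 0, 0, 0, 0, 0]

```text
t: 9.25
tcp_pos: [0.5281, 0.3074, 0.198]
tool_rot: [0.999, -0.052, 0.001, -0.0]
ft_force: [0.6, -0.2, -0.3]
finger_gap: 0.0082
grip_force: 58.9
```

Call:
step_arm:
  increments:
    - [0, 0, -0.003, 0, 0, 0]
    - [0, 0, -0.003, 0, 0, 0]
    - [0, 0, -0.002, 0, 0, 0]
    - [0, 0, 0, 0, 0, 0]

```text
t: 9.65
tcp_pos: [0.5279, 0.3075, 0.1926]
tool_rot: [0.999, -0.052, 0.0, -0.0]
ft_force: [-2.2, -0.6, 8.1]
finger_gap: 0.0086
grip_force: 60.1
```

Call:
step_arm:
  increments:
    - [0, 0, -0.0013, 0, 0, 0]
    - [0, 0, 0, 0, 0, 0]

```text
t: 9.85
tcp_pos: [0.5279, 0.3075, 0.1926]
tool_rot: [0.999, -0.052, 0.0, -0.0]
ft_force: [-3.2, -0.9, 15.3]
finger_gap: 0.0084
grip_force: 60.7
```

Run:
```python
from h import *
s=sense();print(pose(s),s['ft_force'],s['moment']);k,im=snap("w6")
cv2.imwrite("pics/w6c.png",cv2.resize(im[100:400,170:470],(600,600))[:,:,::-1])
```

```text
(array([0.5279, 0.3075, 0.1926]), 'yaw -5.95', 'z', array([ 0.001,  0.001, -1.   ])) [-3.18411971 -0.91771113 15.28750078] [-0.25910515  0.67608542 -0.00949706]
```

View pics/w6c.png

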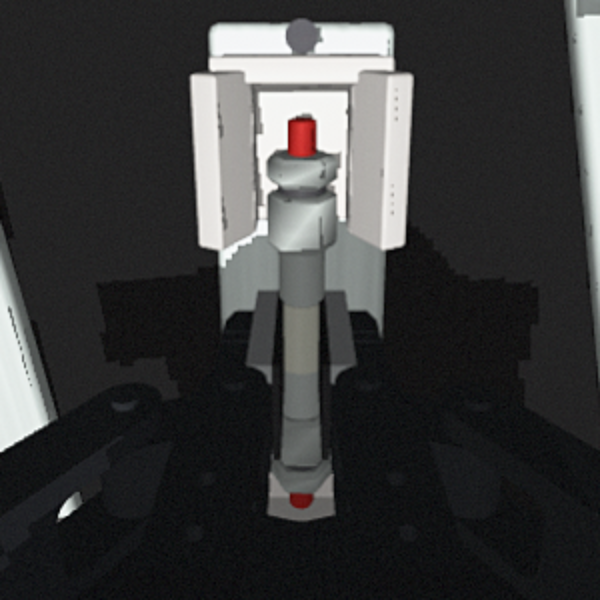

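The far end is in its slot, with the plug at crop (301,137) and a wall gap of about 7 mm. Contact at axis offset 0.168 matches the grasp height. I'll ease off, shift 2 mm forward and release.

Call:
step_arm:
  increments:
    - [0, 0, 0.003, 0, 0, 0]
    - [0.0027, 0, 0, 0, 0, 0]
    - [0, 0, 0, 0, 0, 0]
    - [0, 0, -0.0015, 0, 0, 0]
    - [0, 0, 0, 0, 0, 0]

```text
t: 10.4
tcp_pos: [0.5299, 0.3074, 0.1926]
tool_rot: [0.999, -0.052, 0.0, -0.0]
ft_force: [-2.9, -1.2, 13.0]
finger_gap: 0.0083
grip_force: 60.5
```

Call:
step_arm:
  increments:
    - [0, 0, 0, 0, 0, 0]
    - [0, 0, 0, 0, 0, 0]
    - [0, 0, 0, 0, 0, 0]
    - [0, 0, 0, 0, 0, 0]
    - [0, 0, 0.02, 0, 0, 0]
    - [0, 0, 0.04, 0, 0, 0]
    - [0, 0, 0.04, 0, 0, 0]
    - [0, 0, 0.04, 0, 0, 0]
    - [0, 0, 0, 0, 0, 0]
    - [0, 0, 0, 0, 0, 0]
  claw: 0.6

```text
t: 11.4
tcp_pos: [0.5297, 0.3074, 0.2978]
tool_rot: [0.999, -0.052, 0.001, -0.001]
ft_force: [-0.3, -0.3, -0.6]
finger_gap: 0.0512
grip_force: 0.0
```

Run:
```python
from h import *
np.set_printoptions(precision=4,suppress=True)
s=sense();print(pose(s),s['ft_force'],s['finger_gap']);k,im=snap("w7")
for c,a in reds(im): print('red',c,a,p2w(k,c,.025)[0])
x,y,a=.5289,.3065,np.radians(-6)
print(bar(k,im,x,y,a,-.02,.015))
ps=[]
for z in(.008,.018,.025,.039):
    p=rect(k,im,x,y,a,z,L=.08)[0].copy();p[::40,::4]=(255,0,0);p[160,::3]=(0,255,0);p[:,100]=(0,255,0);ps.append(p)
cv2.imwrite("pics/r7.png",np.hstack(ps)[:,:,::-1])
```

```text
(array([0.5297, 0.3074, 0.2978]), 'yaw -5.95', 'z', array([ 0.002,  0.001, -1.   ])) [-0.2744 -0.3    -0.5972] 0.05121241776383838
red [321.15   141.8875] 80 [0.5783 0.301  0.025 ]
red [320.5758 256.4848] 33 [0.4813 0.3114 0.025 ]
(70, np.float64(-0.07049252033946608), array([2.435 , 1.0686]), np.float64(43.31794243723214))
```

View pics/r7.png

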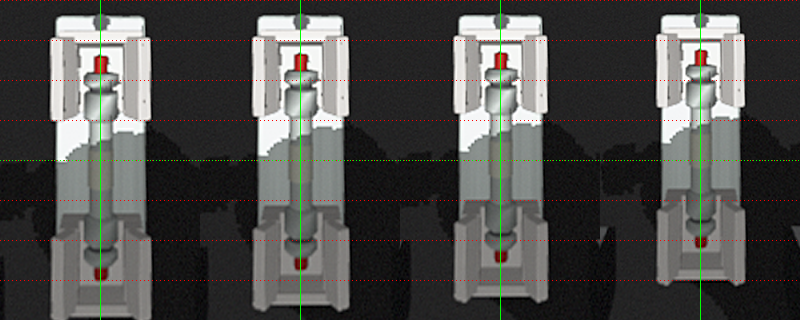

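Short column is seated, level and clear of both walls. Now the medium one.

Call:
step_arm:
  increments:
    - [0, -0.057, 0, 0, 0, 0.0067]
    - [0, -0.057, 0, 0, 0, 0.0067]
    - [0, -0.057, 0, 0, 0, 0.0067]
    - [0, -0.057, 0, 0, 0, 0.0067]
    - [0, -0.057, 0, 0, 0, 0.0067]
    - [0, -0.057, 0, 0, 0, 0.0067]
    - [0, -0.057, 0, 0, 0, 0.0067]
    - [0, -0.057, 0, 0, 0, 0.0067]
    - [0, -0.057, 0, 0, 0, 0.0067]
    - [0, -0.057, 0, 0, 0, 0.0067]

```text
t: 12.45
tcp_pos: [0.5288, -0.1218, 0.295]
tool_rot: [0.999, 0.054, -0.001, -0.0]
ft_force: [0.1, 0.0, -0.7]
finger_gap: 0.0514
grip_force: 0.0
```

Call:
step_arm:
  increments:
    - [0.0015, -0.0577, -0.03, 0, 0, 0.0067]
    - [0.0015, -0.0577, -0.03, 0, 0, 0.0067]
    - [0, 0, -0.03, 0, 0, 0]
    - [0, 0, 0, 0, 0, 0]
    - [0, 0, 0, 0, 0, 0]

```text
t: 12.95
tcp_pos: [0.5314, -0.2057, 0.2278]
tool_rot: [0.997, 0.075, -0.001, -0.001]
ft_force: [-1.1, 0.4, 0.5]
finger_gap: 0.0514
grip_force: 0.0
```

Run:
```python
from h import *
np.set_printoptions(precision=4,suppress=True)
s=sense();print(pose(s));k,im=snap("w8")
for c,a in reds(im): print('red',c,a,p2w(k,c,.007)[0])
```

```text
(array([ 0.5314, -0.2057,  0.2278]), 'yaw 8.59', 'z', array([-0.003,  0.002, -1.   ]))
red [507.5037  90.1704] 135 [ 0.6298 -0.3004  0.007 ]
red [323.0658 115.5   ] 152 [ 0.5998 -0.1975  0.007 ]
red [322.6667 315.2143] 42 [ 0.4621 -0.2184  0.007 ]
red [584.9583 354.25  ] 24 [ 0.4567 -0.4217  0.007 ]
```

Call:
step_arm:
  increments:
    - [0, -0.0016, -0.03, 0, 0, 0]
    - [0, 0, -0.025, 0, 0, 0]
    - [0, 0, -0.0155, 0, 0, 0]
    - [0, 0, 0, 0, 0, 0]
    - [0, 0, 0, 0, 0, 0]

```text
t: 13.5
tcp_pos: [0.5323, -0.2073, 0.1766]
tool_rot: [0.997, 0.075, 0.0, 0.0]
ft_force: [-0.3, 0.5, -0.3]
finger_gap: 0.051
grip_force: 0.0
```

Call:
step_arm:
  increments:
    - [0, 0, 0, 0, 0, 0]
    - [0, 0, 0, 0, 0, 0]
    - [0, 0, 0, 0, 0, 0]
    - [0, 0, 0, 0, 0, 0]
    - [0, 0, 0, 0, 0, 0]
    - [0, 0, 0, 0, 0, 0]
    - [0, 0, 0, 0, 0, 0]
  claw: 0

```text
t: 14.2
tcp_pos: [0.5321, -0.208, 0.1767]
tool_rot: [0.997, 0.074, 0.0, 0.0]
ft_force: [-0.7, 0.3, 5.9]
finger_gap: 0.0081
grip_force: 58.7
```

Call:
step_arm:
  increments:
    - [0, 0, 0.01, 0, 0, 0]
    - [0, 0, 0.03, 0, 0, 0]
    - [0, 0, 0.04, 0, 0, 0]
    - [0, 0, 0.04, 0, 0, 0]
    - [0, 0, 0.04, 0, 0, 0]
    - [0, 0, 0, 0, 0, 0]

```text
t: 14.8
tcp_pos: [0.533, -0.2086, 0.2998]
tool_rot: [0.997, 0.074, 0.004, 0.002]
ft_force: [0.8, -0.5, -1.1]
finger_gap: 0.0083
grip_force: 58.8
```

Call:
step_arm:
  increments:
    - [-0.0024, 0.055, 0, 0, 0, -0.0026]
    - [-0.0024, 0.055, 0, 0, 0, -0.0026]
    - [-0.0024, 0.055, 0, 0, 0, -0.0026]
    - [-0.0024, 0.055, 0, 0, 0, -0.0026]
    - [-0.0024, 0.055, 0, 0, 0, -0.0026]
    - [-0.0024, 0.055, 0, 0, 0, -0.0026]
    - [-0.0024, 0.055, 0, 0, 0, -0.0026]
    - [-0.0024, 0.055, 0, 0, 0, -0.0026]
    - [-0.0024, 0.055, 0, 0, 0, -0.0026]
    - [-0.0024, 0.055, 0, 0, 0, -0.0026]

```text
t: 15.8
tcp_pos: [0.5129, 0.2059, 0.2949]
tool_rot: [0.999, 0.033, -0.001, 0.001]
ft_force: [1.2, -0.9, -2.4]
finger_gap: 0.008
grip_force: 58.9
```

Call:
step_arm:
  increments:
    - [-0.0024, 0.055, 0, 0, 0, -0.0026]
    - [-0.0024, 0.055, 0, 0, 0, -0.0026]
    - [-0.0024, 0.055, 0, 0, 0, -0.0026]
    - [-0.0024, 0.055, 0, 0, 0, -0.0026]
    - [-0.0024, 0.055, -0.02, 0, 0, -0.0026]
    - [0, 0, 0, 0, 0, 0]
    - [0, 0, 0, 0, 0, 0]
    - [0, 0, 0, 0, 0, 0]

```text
t: 16.6
tcp_pos: [0.5048, 0.4092, 0.2799]
tool_rot: [1.0, 0.013, -0.001, 0.001]
ft_force: [0.3, -0.6, -2.0]
finger_gap: 0.0083
grip_force: 59.0
```

```bash
cat > look.py <<'E'
from h import *
import sys
np.set_printoptions(precision=4,suppress=True)
name,x,y,a,L=sys.argv[1],*map(float,sys.argv[2:6]);a=np.radians(a)
s=sense();k,im=snap(name);print(pose(s),s['ft_force'])
b=[c for c,n in reds(im) if n>15 and abs(c[0]-320)<40];print(b)
if len(b)==2:print('held',held(k,s,*b,L))
ps=[]
for z in(.008,.018,.028,.039):
    p=rect(k,im,x,y,a,z,L=.125)[0].copy();p[10::40,::4]=(255,0,0);p[250,::3]=(0,255,0);p[:,100]=(0,255,0);ps.append(p)
cv2.imwrite(f"pics/{name}r.png",np.hstack(ps)[:,:,::-1])
E
python3 look.py w9 .5065 .409 1.2 .138
```

```text
(array([0.5048, 0.4092, 0.2799]), 'yaw 1.43', 'z', array([-0.001, -0.003, -1.   ])) [ 0.3177 -0.6211 -1.9598]
[array([320.4685, 122.5787])]
```

View pics/w9r.png

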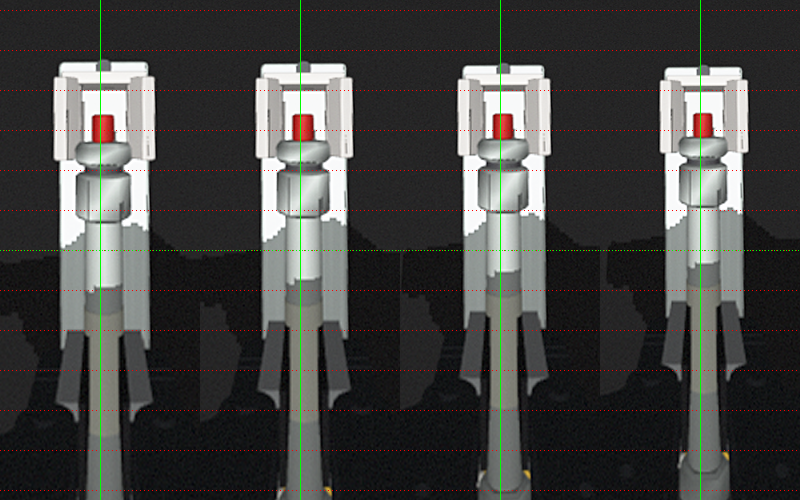

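Column and slot line up to about 1 mm (panel columns 303 and 304). The cradle centre sits about 4 mm further forward, so I'll correct and lower.

Call:
step_arm:
  increments:
    - [0.0063, -0.0016, -0.02, 0, 0, 0]
    - [0, 0, -0.03, 0, 0, 0]
    - [0, 0, -0.03, 0, 0, 0]
    - [0, 0, -0.02, 0, 0, 0]
    - [0, 0, -0.009, 0, 0, 0]
    - [0, 0, 0, 0, 0, 0]
    - [0, 0, 0, 0, 0, 0]

```text
t: 17.35
tcp_pos: [0.51, 0.4096, 0.1996]
tool_rot: [1.0, 0.013, 0.0, -0.0]
ft_force: [-0.2, 1.0, -1.0]
finger_gap: 0.0083
grip_force: 59.0
```

Call:
step_arm:
  increments:
    - [0, 0, -0.003, 0, 0, 0]
    - [0, 0, -0.002, 0, 0, 0]
    - [0, 0, 0, 0, 0, 0]

```text
t: 17.65
tcp_pos: [0.5096, 0.4097, 0.1957]
tool_rot: [1.0, 0.013, 0.0, -0.0]
ft_force: [-0.3, -0.6, -1.8]
finger_gap: 0.0079
grip_force: 59.0
```

```bash
python3 look.py w10 .5085 .4075 1.2 .138; python3 -c "
import cv2;im=cv2.imread('pics/w10.png');cv2.imwrite('pics/w10c.png',cv2.resize(im[60:400,170:470],(530,600)))"
```

```text
(array([0.5096, 0.4097, 0.1957]), 'yaw 1.51', 'z', array([ 0.,  0., -1.])) [-0.2778 -0.5639 -1.8411]
[array([320.4542, 122.8664])]
```

View pics/w10c.png

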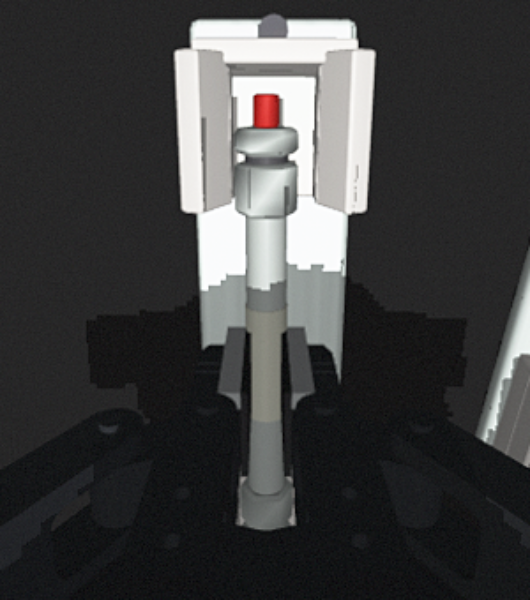

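The fitting sits about 1.7 mm left of slot centre (crop 266 against 273), and the far gap is about 5 mm. I'll shift right, lower and release.

Call:
step_arm:
  increments:
    - [0, -0.0022, 0, 0, 0, 0]
    - [0, 0, -0.002, 0, 0, 0]
    - [0, 0, -0.0015, 0, 0, 0]
    - [0, 0, 0, 0, 0, 0]

```text
t: 18.1
tcp_pos: [0.5098, 0.4078, 0.1947]
tool_rot: [1.0, 0.013, -0.0, 0.0]
ft_force: [-2.3, -2.3, 10.4]
finger_gap: 0.0078
grip_force: 60.4
```

Call:
step_arm:
  increments:
    - [0, 0, 0, 0, 0, 0]
    - [0, 0, 0, 0, 0, 0]
    - [0, 0, 0, 0, 0, 0]
    - [0, 0, 0, 0, 0, 0]
    - [0, 0, 0.02, 0, 0, 0]
    - [0, 0, 0.04, 0, 0, 0]
    - [0, 0, 0.04, 0, 0, 0]
    - [0, 0, 0.05, 0, 0, 0]
    - [0, 0, 0, 0, 0, 0]
    - [0, 0, 0, 0, 0, 0]
  claw: 0.6

```text
t: 19.1
tcp_pos: [0.5098, 0.4082, 0.3072]
tool_rot: [1.0, 0.013, 0.001, -0.001]
ft_force: [-0.5, 0.1, -0.2]
finger_gap: 0.0514
grip_force: 0.0
```

```bash
python3 look.py w11 .5095 .407 1.3 .138; python3 -c "
from h import *
k=dict(np.load('pics/w11.npz'));im=cv2.imread('pics/w11.png')[:,:,::-1]
for c,a in reds(im):print(c,a,p2w(k,c,.025)[0])"
```

```text
(array([0.5098, 0.4082, 0.3072]), 'yaw 1.51', 'z', array([ 0.002,  0.002, -1.   ])) [-0.4842  0.1196 -0.2058]
[array([321.1111, 115.5833]), array([321.   , 272.871])]
[321.11111111 115.58333333] 72 [0.57802957 0.40881558 0.025     ]
[459.03703704 118.86419753] 81 [0.57853873 0.30081953 0.025     ]
[429.90909091 232.81818182] 44 [0.48188746 0.31108712 0.025     ]
[321.         272.87096774] 31 [0.43989274 0.40512375 0.025     ]
[443.5        371.35714286] 28 [0.32968599 0.27684193 0.025     ]
[448.4 381.8] 5 [0.31614722 0.26973472 0.025     ]Traceback (most recent call last):
  File "look.py", line 7, in <module>
    if len(b)==2:print('held',held(k,s,*b,L))
                              ~~~~^^^^^^^^^^
  File "h.py", line 41, in held
    z=brentq(f,.12,.2);p=p2w(q,[a,b],z);d=p[0]-p[1];return p.mean(0),np.degrees(np.arctan2(d[1],d[0]))
    r = _zeros._brentq(f, a, b, xtol, rtol, maxiter, args, full_output, disp)
ValueError: f(a) and f(b) must have different signs
```

The red plugs span 138 mm at z = 25 mm, as they did on the bench, so the medium column is level and seated. On to the thick column.

Call:
step_arm:
  increments:
    - [0.0014, -0.0542, 0, 0, 0, 0.0016]
    - [0.0014, -0.0542, 0, 0, 0, 0.0016]
    - [0.0014, -0.0542, 0, 0, 0, 0.0016]
    - [0.0014, -0.0542, 0, 0, 0, 0.0016]
    - [0.0014, -0.0542, 0, 0, 0, 0.0016]
    - [0.0014, -0.0542, 0, 0, 0, 0.0016]
    - [0.0014, -0.0542, 0, 0, 0, 0.0016]
    - [0.0014, -0.0542, 0, 0, 0, 0.0016]
    - [0.0014, -0.0542, 0, 0, 0, 0.0016]
    - [0.0014, -0.0542, 0, 0, 0, 0.0016]

```text
t: 20.15
tcp_pos: [0.5192, -0.0002, 0.304]
tool_rot: [0.999, 0.038, -0.002, 0.0]
ft_force: [1.6, -0.1, 0.2]
finger_gap: 0.051
grip_force: 0.0
```

Call:
step_arm:
  increments:
    - [0.0014, -0.0542, 0, 0, 0, 0.0016]
    - [0.0014, -0.0542, 0, 0, 0, 0.0016]
    - [0.0014, -0.0542, 0, 0, 0, 0.0016]
    - [0.0014, -0.0542, 0, 0, 0, 0.0016]
    - [0.0014, -0.0542, 0, 0, 0, 0.0016]
    - [0.0014, -0.0542, 0, 0, 0, 0.0016]
    - [0.0014, -0.0542, 0, 0, 0, 0.0016]
    - [0.0014, -0.0542, 0, 0, 0, 0.0016]
    - [0.0014, -0.0542, 0, 0, 0, 0.0016]
    - [0.0014, -0.0542, 0, 0, 0, 0.0016]

```text
t: 21.15
tcp_pos: [0.5297, -0.4063, 0.3035]
tool_rot: [0.998, 0.063, -0.001, -0.001]
ft_force: [0.5, -0.8, -0.2]
finger_gap: 0.0515
grip_force: 0.0
```

Call:
step_arm:
  increments:
    - [0, 0, -0.03, 0, 0, 0]
    - [0, 0, -0.03, 0, 0, 0]
    - [0, 0, 0, 0, 0, 0]
    - [0, 0, 0, 0, 0, 0]

```text
t: 21.55
tcp_pos: [0.5301, -0.4044, 0.2589]
tool_rot: [0.998, 0.064, -0.001, -0.001]
ft_force: [0.6, -1.2, 0.1]
finger_gap: 0.0512
grip_force: 0.0
```

Run:
```python
from h import *
np.set_printoptions(precision=4,suppress=True)
s=sense();print(pose(s));k,im=snap("w12")
for c,a in reds(im): print('red',c,a,p2w(k,c,.012)[0],p2w(k,c,.007)[0])
```

```text
(array([ 0.5301, -0.4044,  0.2589]), 'yaw 7.29', 'z', array([-0.003,  0.002, -1.   ]))
red [177.9344  44.918 ] 122 [ 0.629  -0.3016  0.012 ] [ 0.6296 -0.2994  0.007 ]
red [322.     112.3962] 106 [ 0.5998 -0.397   0.012 ] [ 0.5997 -0.3971  0.007 ]
red [166.9189 294.5676] 37 [ 0.444  -0.2911  0.012 ] [ 0.4402 -0.2887  0.007 ]
red [321.5  294.25] 8 [ 0.4605 -0.4147  0.012 ] [ 0.4572 -0.4152  0.007 ]
```

Call:
step_arm:
  increments:
    - [0, -0.0007, -0.03, 0, 0, 0]
    - [0, 0, -0.03, 0, 0, 0]
    - [0, 0, -0.03, 0, 0, 0]
    - [0, 0, -0.0135, 0, 0, 0]
    - [0, 0, -0.0055, 0, 0, 0]
    - [0, 0, 0, 0, 0, 0]
    - [0, 0, 0, 0, 0, 0]

```text
t: 22.3
tcp_pos: [0.5311, -0.4059, 0.1797]
tool_rot: [0.998, 0.063, 0.001, 0.001]
ft_force: [0.1, -0.4, 0.3]
finger_gap: 0.0511
grip_force: 0.0
```

Call:
step_arm:
  increments:
    - [0, 0, 0, 0, 0, 0]
    - [0, 0, 0, 0, 0, 0]
    - [0, 0, 0, 0, 0, 0]
    - [0, 0, 0, 0, 0, 0]
    - [0, 0, 0, 0, 0, 0]
    - [0, 0, 0, 0, 0, 0]
    - [0, 0, 0, 0, 0, 0]
  claw: 0

```text
t: 23.0
tcp_pos: [0.5308, -0.4057, 0.1795]
tool_rot: [0.998, 0.063, 0.0, 0.0]
ft_force: [-1.2, 0.9, 5.7]
finger_gap: 0.0158
grip_force: 58.6
```

Call:
step_arm:
  increments:
    - [0, 0, 0.01, 0, 0, 0]
    - [0, 0, 0.03, 0, 0, 0]
    - [0, 0, 0.04, 0, 0, 0]
    - [0, 0, 0.04, 0, 0, 0]
    - [0, 0, 0.04, 0, 0, 0]
    - [0, 0, 0, 0, 0, 0]

```text
t: 23.6
tcp_pos: [0.5318, -0.4066, 0.3028]
tool_rot: [0.998, 0.063, 0.003, 0.003]
ft_force: [1.6, -0.3, -3.4]
finger_gap: 0.0158
grip_force: 58.9
```

Call:
step_arm:
  increments:
    - [0.0023, 0.054, 0, 0, 0, -0.0004]
    - [0.0023, 0.054, 0, 0, 0, -0.0004]
    - [0.0023, 0.054, 0, 0, 0, -0.0004]
    - [0.0023, 0.054, 0, 0, 0, -0.0004]
    - [0.0023, 0.054, 0, 0, 0, -0.0004]
    - [0.0023, 0.054, 0, 0, 0, -0.0004]
    - [0.0023, 0.054, 0, 0, 0, -0.0004]
    - [0.0023, 0.054, 0, 0, 0, -0.0004]
    - [0.0023, 0.054, 0, 0, 0, -0.0004]
    - [0.0023, 0.054, 0, 0, 0, -0.0004]

```text
t: 24.6
tcp_pos: [0.547, 0.001, 0.2973]
tool_rot: [0.998, 0.057, -0.001, 0.0]
ft_force: [0.4, 0.0, -3.0]
finger_gap: 0.0156
grip_force: 59.0
```

Call:
step_arm:
  increments:
    - [0.0023, 0.054, 0, 0, 0, -0.0004]
    - [0.0023, 0.054, 0, 0, 0, -0.0004]
    - [0.0023, 0.054, 0, 0, 0, -0.0004]
    - [0.0023, 0.054, 0, 0, 0, -0.0004]
    - [0.0023, 0.054, 0, 0, 0, -0.0004]
    - [0, 0, 0, 0, 0, 0]
    - [0, 0, 0, 0, 0, 0]
    - [0, 0, 0, 0, 0, 0]

```text
t: 25.4
tcp_pos: [0.5559, 0.2005, 0.2975]
tool_rot: [0.999, 0.053, -0.001, 0.001]
ft_force: [0.6, -1.4, -2.1]
finger_gap: 0.0153
grip_force: 59.1
```

```bash
cat > edge.py <<'E'
# measure bar from latest snap numerically: side edges per station, far end
from h import *
import sys
np.set_printoptions(precision=1,suppress=True,linewidth=150)
name,x,y,a=sys.argv[1],*map(float,sys.argv[2:5]);a=np.radians(a)
s=sense();k,im=snap(name);print(pose(s),s['ft_force'])
for z in(.008,):
    g,u,v=rect(k,im,x,y,a,z,L=.14,W=.045);g=g.mean(2)
    for uu in np.arange(.125,-.1,-.01):
        i=np.argmin(abs(u-uu));j=np.nonzero(g[i]>70)[0]
        d=np.diff(g[i]);L=np.argsort(-d)[:2];Rr=np.argsort(d)[:2]
        print('%.0f'%(uu*1e3),'bright', (v[j[[0,-1]]]*1e3 if len(j) else None),'rise',v[L]*1e3,'fall',v[Rr]*1e3)
    col=g[:,np.abs(v-.0)<.012]; 
    for off in(.012,-.012):
        c=g[:,np.abs(v-off)<.002].mean(1);d=np.diff(c);print('end rise at u=',u[np.argsort(-d)[:3]]*1e3)
for c,n in reds(im):print('red',c,n)
E
python3 edge.py w13 .5565 .2016 6.2
```

```text
(array([0.6, 0.2, 0.3]), 'yaw 6.12', 'z', array([-0., -0., -1.])) [ 0.6 -1.4 -2.1]
125 bright None rise [ 4.  28.5] fall [  6.5 -10. ]
115 bright None rise [-36.   39.5] fall [-13. -35.]
105 bright None rise [-1.  26.5] fall [ -2. -37.]
95 bright None rise [16.  20.5] fall [15.   3.5]
85 bright [ 28.5 -29. ] rise [28.5 29. ] fall [-28.5 -29. ]
75 bright [ 32.5 -32.5] rise [32.5 18. ] fall [-32.  -32.5]
65 bright [ 32.  -32.5] rise [32.5 17.5] fall [  4. -32.]
55 bright [ 32.  -32.5] rise [32.  32.5] fall [-32.5 -33. ]
45 bright [ 32.  -32.5] rise [32.5 32. ] fall [-32.5 -32. ]
35 bright [ 28.5 -29.5] rise [28.5 28. ] fall [ 24. -29.]
25 bright [ 28.  -29.5] rise [28.  28.5] fall [-29.5  23.5]
15 bright [ 28.  -29.5] rise [28.  28.5] fall [-29.5 -29. ]
5 bright [ 28.  -29.5] rise [28.  28.5] fall [-29.  -29.5]
-5 bright [ 28.  -29.5] rise [27.5 28. ] fall [22.5 23. ]
-15 bright [ 27.5 -29.5] rise [28.  28.5] fall [-29.5 -30. ]
-25 bright [ 27.5 -29.5] rise [28.  28.5] fall [-29.5 -30. ]
-35 bright [ 27.5 -29.5] rise [27.5 28. ] fall [-29.5 -29. ]
-45 bright [ 27.5 -29.5] rise [28.  27.5] fall [-30.  -29.5]
-55 bright [ 27. -30.] rise [13.5 28. ] fall [-18.  -17.5]
-65 bright [ 26. -32.] rise [13.  13.5] fall [-17.5 -17. ]
-75 bright [ 29.5 -34.5] rise [13.  13.5] fall [-17.5 -17. ]
-85 bright [ 31.5 -36. ] rise [13.5 13. ] fall [-17.5 -18. ]
-95 bright [ 23. -28.] rise [13.5 14. ] fall [ 20.5 -17.5]
end rise at u= [91.5 77.  92. ]
end rise at u= [91.5 92.  77.5]
red [320.2 120. ] 272
red [631.3 116.6] 34
red [ 52.6 147. ] 91
red [193.1 161.3] 83
red [182.9 270. ] 37
red [ 79.7 299.9] 40
```

Call:
step_arm:
  increments:
    - [0.003, 0.0015, -0.03, 0, 0, 0.0022]
    - [0, 0, -0.03, 0, 0, 0]
    - [0, 0, -0.03, 0, 0, 0]
    - [0, 0, -0.025, 0, 0, 0]
    - [0, 0, -0.014, 0, 0, 0]
    - [0, 0, 0, 0, 0, 0]
    - [0, 0, 0, 0, 0, 0]

```text
t: 26.15
tcp_pos: [0.5591, 0.2023, 0.2021]
tool_rot: [0.998, 0.057, 0.0, 0.0]
ft_force: [0.2, 0.7, -2.7]
finger_gap: 0.0157
grip_force: 59.1
```

Call:
step_arm:
  increments:
    - [0, 0, -0.003, 0, 0, 0]
    - [0, 0, -0.002, 0, 0, 0]
    - [0, 0, 0, 0, 0, 0]

```text
t: 26.45
tcp_pos: [0.5588, 0.2031, 0.1984]
tool_rot: [0.998, 0.057, 0.0, -0.0]
ft_force: [0.1, -0.5, -2.3]
finger_gap: 0.0158
grip_force: 59.1
```

Call:
step_arm:
  increments:
    - [-0.001, -0.0015, -0.001, 0, 0, 0]
    - [0, 0, -0.0015, 0, 0, 0]
    - [0, 0, 0, 0, 0, 0]

```text
t: 26.75
tcp_pos: [0.5581, 0.2021, 0.1975]
tool_rot: [0.998, 0.057, 0.0, -0.0]
ft_force: [-1.9, -0.5, 5.9]
finger_gap: 0.0153
grip_force: 60.3
```

Run:
```python
from h import *
s=sense();print(pose(s),s['ft_force'],s['moment']);k,im=snap("w14")
for c,n in reds(im):print('red',c,n)
# relative lateral: cheeks around far fitting, rectified at z .039 and .018
for z in(.018,.039):
    g,u,v=rect(k,im,.5565,.2016,np.radians(6.5),z,L=.1,W=.045);g=g.mean(2)
    for uu in(.075,.065,.055):
        i=np.argmin(abs(u-uu));d=np.diff(g[i]);L=np.sort(v[np.argsort(-abs(d))[:10]]*1e3);print(z,uu,L)
```

```text
(array([0.5581, 0.2021, 0.1975]), 'yaw 6.59', 'z', array([ 0.001,  0.   , -1.   ])) [-1.94009764 -0.4536515   5.88285832] [-0.12443324  0.41862847  0.04559952]
red [320.         119.87188612] 281
red [116.42009132 203.12785388] 219
0.018 0.075 [-33.5 -33.  -17.5  -3.5   3.   16.5  17.   17.5  32.   32.5]
0.018 0.065 [-33.5 -33.  -17.5 -15.   14.5  16.   17.5  26.5  32.   32.5]
0.018 0.055 [-33.5 -33.  -30.5 -18.5 -17.5  15.   16.5  17.   32.   32.5]
0.039 0.075 [-28.5 -16.  -15.   -3.    3.   14.   14.5  15.   27.5  28. ]
0.039 0.065 [-28.5 -15.5 -15.  -13.   13.   14.   15.   22.5  27.5  28. ]
0.039 0.055 [-28.5 -15.5 -15.  -13.   -8.   -7.5  12.5  15.   27.5  28. ]
```

Contact comes at the predicted height and the plug is centred in the slot. Releasing.

Call:
step_arm:
  increments:
    - [0, 0, 0, 0, 0, 0]
    - [0, 0, 0, 0, 0, 0]
    - [0, 0, 0, 0, 0, 0]
    - [0, 0, 0, 0, 0, 0]
    - [0, 0, 0.02, 0, 0, 0]
    - [0, 0, 0.04, 0, 0, 0]
    - [0, 0, 0.04, 0, 0, 0]
    - [0, 0, 0.05, 0, 0, 0]
    - [0, 0, 0, 0, 0, 0]
    - [0, 0, 0, 0, 0, 0]
  claw: 0.6

```text
t: 27.8
tcp_pos: [0.5582, 0.202, 0.3105]
tool_rot: [0.998, 0.057, 0.001, -0.001]
ft_force: [-0.5, -0.9, 0.0]
finger_gap: 0.0513
grip_force: 0.0
```

Run:
```python
from h import *
np.set_printoptions(precision=4,suppress=True)
s=sense();print(pose(s));k,im=snap("w15")
for c,n in reds(im):print('red',c,n,p2w(k,c,.030)[0])
```

```text
(array([0.5582, 0.202 , 0.3105]), 'yaw 6.58', 'z', array([ 0.003,  0.001, -1.   ]))
red [320.3636 113.6364] 77 [0.6276 0.2092 0.03  ]
red [618.1111 123.6944] 36 [ 0.6475 -0.0241  0.03  ]
red [ 69.8861 147.5063] 79 [0.5789 0.4059 0.03  ]
red [202.5195 162.1688] 77 [0.5791 0.2996 0.03  ]
red [190.7714 265.6   ] 35 [0.4836 0.3098 0.03  ]
red [320.3333 273.9333] 15 [0.4888 0.1931 0.03  ]
red [ 91.7273 293.6364] 33 [0.4433 0.4022 0.03  ]
```

Thick column seated. Now the long one.

Call:
step_arm:
  increments:
    - [-0.0026, -0.055, 0, 0, 0, -0.0046]
    - [-0.0026, -0.055, 0, 0, 0, -0.0046]
    - [-0.0026, -0.055, 0, 0, 0, -0.0046]
    - [-0.0026, -0.055, 0, 0, 0, -0.0046]
    - [-0.0026, -0.055, 0, 0, 0, -0.0046]
    - [-0.0026, -0.055, 0, 0, 0, -0.0046]
    - [-0.0026, -0.055, 0, 0, 0, -0.0046]
    - [-0.0026, -0.055, 0, 0, 0, -0.0046]
    - [-0.0026, -0.055, 0, 0, 0, -0.0046]
    - [-0.0026, -0.055, 0, 0, 0, -0.0046]

```text
t: 28.85
tcp_pos: [0.5375, -0.212, 0.3072]
tool_rot: [1.0, -0.015, -0.002, -0.001]
ft_force: [0.2, -0.2, -0.5]
finger_gap: 0.0516
grip_force: 0.0
```

Call:
step_arm:
  increments:
    - [-0.0026, -0.055, 0, 0, 0, -0.0046]
    - [-0.0026, -0.055, -0.03, 0, 0, -0.0046]
    - [0, 0, -0.04, 0, 0, 0]
    - [0, 0, 0, 0, 0, 0]
    - [0, 0, 0, 0, 0, 0]

```text
t: 29.35
tcp_pos: [0.5341, -0.2919, 0.2548]
tool_rot: [1.0, -0.029, -0.002, -0.001]
ft_force: [-0.5, 0.2, 0.7]
finger_gap: 0.0515
grip_force: 0.0
```

Run:
```python
from h import *
np.set_printoptions(precision=4,suppress=True)
s=sense();print(pose(s));k,im=snap("w16")
for c,a in reds(im): print('red',c,a,p2w(k,c,.007)[0])
```

```text
(array([ 0.5341, -0.2919,  0.2548]), 'yaw -3.29', 'z', array([-0.003,  0.003, -1.   ]))
red [323.7521  70.0248] 121 [ 0.63   -0.3001  0.007 ]
red [322.6538 317.7308] 26 [ 0.4403 -0.289   0.007 ]
```

Call:
step_arm:
  increments:
    - [0.0013, -0.0021, -0.03, 0, 0, 0]
    - [0, 0, -0.03, 0, 0, 0]
    - [0, 0, -0.025, 0, 0, 0]
    - [0, 0, -0.014, 0, 0, 0]
    - [0, 0, -0.0065, 0, 0, 0]
    - [0, 0, 0, 0, 0, 0]
    - [0, 0, 0, 0, 0, 0]

```text
t: 30.1
tcp_pos: [0.536, -0.2946, 0.1779]
tool_rot: [1.0, -0.029, 0.001, 0.0]
ft_force: [0.2, -0.9, 0.3]
finger_gap: 0.0511
grip_force: 0.0
```

Call:
step_arm:
  increments:
    - [0, 0, 0, 0, 0, 0]
    - [0, 0, 0, 0, 0, 0]
    - [0, 0, 0, 0, 0, 0]
    - [0, 0, 0, 0, 0, 0]
    - [0, 0, 0, 0, 0, 0]
    - [0, 0, 0, 0, 0, 0]
    - [0, 0, 0, 0, 0, 0]
  claw: 0

```text
t: 30.8
tcp_pos: [0.5357, -0.2947, 0.1776]
tool_rot: [1.0, -0.029, 0.0, 0.0]
ft_force: [-1.1, 1.8, 5.2]
finger_gap: 0.0077
grip_force: 58.8
```

Call:
step_arm:
  increments:
    - [0, 0, 0.01, 0, 0, 0]
    - [0, 0, 0.03, 0, 0, 0]
    - [0, 0, 0.04, 0, 0, 0]
    - [0, 0, 0.04, 0, 0, 0]
    - [0, 0, 0.04, 0, 0, 0]
    - [0, 0, 0, 0, 0, 0]

```text
t: 31.4
tcp_pos: [0.5367, -0.2955, 0.301]
tool_rot: [1.0, -0.029, 0.004, 0.002]
ft_force: [1.0, -1.0, -1.9]
finger_gap: 0.0084
grip_force: 58.8
```

Call:
step_arm:
  increments:
    - [0.0004, 0.0535, 0, 0, 0, 0.0053]
    - [0.0004, 0.0535, 0, 0, 0, 0.0053]
    - [0.0004, 0.0535, 0, 0, 0, 0.0053]
    - [0.0004, 0.0535, 0, 0, 0, 0.0053]
    - [0.0004, 0.0535, 0, 0, 0, 0.0053]
    - [0.0004, 0.0535, 0, 0, 0, 0.0053]
    - [0.0004, 0.0535, 0, 0, 0, 0.0053]
    - [0.0004, 0.0535, 0, 0, 0, 0.0053]
    - [0.0004, 0.0535, 0, 0, 0, 0.0053]
    - [0.0004, 0.0535, 0, 0, 0, 0.0053]

```text
t: 32.4
tcp_pos: [0.5377, 0.108, 0.2959]
tool_rot: [0.999, 0.054, -0.001, 0.0]
ft_force: [0.3, -0.2, -1.2]
finger_gap: 0.008
grip_force: 58.8
```

Call:
step_arm:
  increments:
    - [0, 0, 0, 0, 0, 0]
    - [0, 0, 0, 0, 0, 0]
    - [0, 0, 0, 0, 0, 0]

```text
t: 32.7
tcp_pos: [0.538, 0.1052, 0.2963]
tool_rot: [0.999, 0.053, -0.001, 0.001]
ft_force: [-0.6, -0.2, -2.6]
finger_gap: 0.008
grip_force: 59.0
```

```bash
python3 edge.py w17 .539 .105 6.2
```

```text
(array([0.5, 0.1, 0.3]), 'yaw 6.10', 'z', array([-0., -0., -1.])) [-0.6 -0.2 -2.6]
125 bright None rise [28.5 44. ] fall [-20.5  40.5]
115 bright [ 21. -23.] rise [21.  -4.5] fall [-22.5 -23. ]
105 bright [ 24.  -26.5] rise [24.5 24. ] fall [-26.  18.]
95 bright [ 24. -26.] rise [24.  24.5] fall [-25.5 -26. ]
85 bright [ 24. -26.] rise [24.5 24. ] fall [-26.  -25.5]
75 bright [ 24. -26.] rise [24.  24.5] fall [-26.  -25.5]
65 bright [ 21.5 -23.5] rise [21.5 21. ] fall [-23.  -23.5]
55 bright [ 21. -23.] rise [21.5 21. ] fall [-23.  -22.5]
45 bright [ 21.5 -23.5] rise [21.5 22. ] fall [-23.  -23.5]
35 bright [ 21.5 -23.5] rise [21.  21.5] fall [-23.5 -23. ]
25 bright [ 21.5 -23.5] rise [21.5 21. ] fall [-23.  -23.5]
15 bright [ 21.5 -23.5] rise [ 21.5 -10.5] fall [-23.   9.]
5 bright [ 21.5 -23. ] rise [21.5 21. ] fall [12.5 13. ]
-5 bright [ 21.  -23.5] rise [21.  21.5] fall [-23.5 -23. ]
-15 bright [ 21.  -23.5] rise [21.5 22. ] fall [-23.5 -23. ]
-25 bright [ 21. -23.] rise [21.5 21. ] fall [ -8. -23.]
-35 bright [ 21. -23.] rise [21.  21.5] fall [-23.  -23.5]
-45 bright [ 21.  -23.5] rise [21.5 21. ] fall [-23.5 -23. ]
-55 bright [ 21.  -23.5] rise [21.5 22. ] fall [-8.  -8.5]
-65 bright [ 20.5 -22.5] rise [7.  7.5] fall [-8.  -8.5]
-75 bright [ 22.5 -24.5] rise [7.  7.5] fall [-8.5 -8. ]
-85 bright [ 24. -26.] rise [7.  7.5] fall [-8.5 -8. ]
-95 bright [ 14.5 -16.5] rise [7.5 7. ] fall [-8.5 -8. ]
end rise at u= [116.5 116.  117. ]
end rise at u= [116.5 116.  117. ]
red [319.8  58.6] 264
red [183.4  66. ] 95
red [508.2  71.9] 44
red [ 65. 125.] 97
red [ 68.5 240.9] 48
red [206.9 248.3] 25
```

The cradle bar is centred on the tool line (v about 0 after the 1 mm camera bias), with yaw 6.2° and its centre about 1.5 mm ahead of the TCP. Now I'll tilt the robot-side end down 11°, which gives the most clearance under the strap.

Call:
step_arm:
  increments:
    - [0, 0, 0, 0.00165, -0.0152, 0.0]
    - [0, 0, 0, 0.00165, -0.0152, 0]
    - [0, 0, 0, 0.00165, -0.0152, 0]
    - [0, 0, 0, 0.00165, -0.0152, 0]
    - [0, 0, -0.03, 0, 0, 0]
    - [0, 0, -0.03, 0, 0, 0]
    - [0, 0, 0, 0, 0, 0]
    - [0, 0, 0, 0, 0, 0]
    - [0, 0, 0, 0, 0, 0]

```text
t: 33.65
tcp_pos: [0.539, 0.1059, 0.2529]
tool_rot: [0.994, 0.053, 0.097, -0.005]
ft_force: [0.0, -0.6, -1.8]
finger_gap: 0.0082
grip_force: 58.9
```

```bash
cat > plan.py <<'E'
from h import *
np.set_printoptions(precision=4,suppress=True)
def st(off=.1706,cx=.5395,cy=.105,yaw=6.2):
    s=sense();X=R.from_quat(s['tool_rot']).as_matrix();a=np.radians(yaw)
    U=np.array([np.cos(a),np.sin(a),0]);V=np.array([-U[1],U[0],0])
    C=s['tcp_pos']+off*X[:,2]-np.array([cx,cy,0]);d=X[:,0]
    n=C-.097*d;f=C+.097*d
    print('t',s['t'],'tilt %.2f'%np.degrees(np.arcsin(d[2])),'yaw %.2f'%np.degrees(np.arctan2(d[1],d[0])),'roll %.2f'%np.degrees(np.arcsin(X[2,1])),'F',np.round(s['ft_force'],1),'M',np.round(s['moment'],2),'gap',s['finger_gap'])
    for m,p in(('near',n),('mid',C),('far',f)):print(m,'u %.1f v %.1f z %.1f'%(1e3*p@U,1e3*p@V,1e3*p[2]))
st()
E
python3 plan.py
```

```text
t 33.65 tilt 11.09 yaw 6.11 roll 0.00 F [ 0.  -0.6 -1.8] M [-0.05  0.27 -0.06] gap 0.008210220995299777
near u -62.7 v 1.0 z 66.8
mid u 32.5 v 0.9 z 85.4
far u 127.7 v 0.7 z 104.1
```

Call:
step_arm:
  increments:
    - [0, -0.0013, -0.02, 0, 0, 0]
    - [0, 0, -0.02, 0, 0, 0]
    - [0, 0, -0.01, 0, 0, 0]
    - [0, 0, -0.004, 0, 0, 0]
    - [0, 0, 0, 0, 0, 0]
    - [0, 0, 0, 0, 0, 0]

```text
t: 34.25
tcp_pos: [0.5388, 0.1057, 0.2121]
tool_rot: [0.994, 0.054, 0.096, -0.005]
ft_force: [0.5, 0.4, -1.9]
finger_gap: 0.0083
grip_force: 58.9
```

```bash
python3 plan.py
python3 - <<'E'
from h import *
np.set_printoptions(precision=4,suppress=True)
k,im=snap("w18");a=cv2.resize(im[:,120:520],(400,400))
b=read_camera("scene");kk=calibration("scene");p=w2p(kk,[[.47,.09,.03]])[0].astype(int);print(p)
c=b[p[1]-45:p[1]+45,p[0]-45:p[0]+45];cv2.imwrite("pics/w18m.png",np.hstack([a,cv2.resize(c,(400,400),interpolation=cv2.INTER_CUBIC)])[:,:,::-1])
E
```

```text
t 34.25 tilt 11.08 yaw 6.19 roll -0.01 F [ 0.5  0.4 -1.9] M [-0.02  0.25 -0.01] gap 0.008259866519022335
near u -63.0 v 0.8 z 26.1
mid u 32.2 v 0.8 z 44.7
far u 127.4 v 0.8 z 63.3
[338 244]
```

View pics/w18m.png

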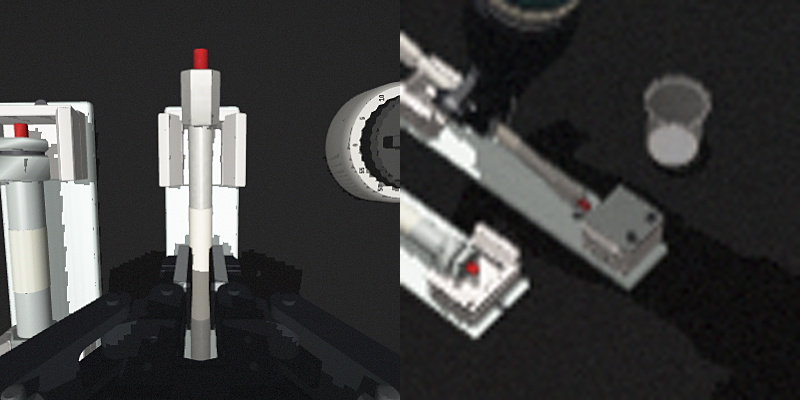

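The near red plug (right panel, 583,203) is low and just inward of the strap, and the tube is centred between the far cheeks. Now sliding it under.

Call:
step_arm:
  increments:
    - [0, -0.0005, -0.0007, 0, 0, 0]
    - [-0.0053, -0.0006, 0, 0, 0, 0]
    - [-0.0053, -0.0006, 0, 0, 0, 0]
    - [-0.0053, -0.0006, 0, 0, 0, 0]
    - [-0.0053, -0.0006, 0, 0, 0, 0]
    - [0, 0, 0, 0, 0, 0]

```text
t: 34.95
tcp_pos: [0.5216, 0.1033, 0.2109]
tool_rot: [0.994, 0.054, 0.095, -0.005]
ft_force: [-1.2, -0.9, -1.7]
finger_gap: 0.0082
grip_force: 58.9
```

```bash
python3 plan.py
```

```text
t 34.95 tilt 10.92 yaw 6.20 roll 0.01 F [-1.2 -0.9 -1.7] M [0.01 0.22 0.03] gap 0.008214837285990923
near u -80.9 v 0.2 z 25.0
mid u 14.4 v 0.2 z 43.3
far u 109.6 v 0.2 z 61.7
```

Call:
step_arm:
  increments:
    - [-0.0053, -0.0006, 0, 0, 0, 0]
    - [-0.0053, -0.0006, 0, 0, 0, 0]
    - [0, 0, 0, 0, 0, 0]
    - [-0.0053, -0.0006, 0, 0, 0, 0]
    - [-0.004, -0.0004, 0, 0, 0, 0]
    - [0, 0, 0, 0, 0, 0]

```text
t: 35.55
tcp_pos: [0.5101, 0.102, 0.2117]
tool_rot: [0.994, 0.054, 0.094, -0.005]
ft_force: [-0.9, 0.1, -1.4]
finger_gap: 0.0079
grip_force: 58.9
```

```bash
python3 plan.py
```

```text
t 35.55 tilt 10.76 yaw 6.20 roll 0.02 F [-0.9  0.1 -1.4] M [-0.    0.24  0.01] gap 0.00793429947594699
near u -93.0 v 0.1 z 26.0
mid u 2.2 v 0.2 z 44.1
far u 97.5 v 0.2 z 62.2
```

Call:
step_arm:
  increments:
    - [0.0041, 0.00045, -0.0021, -0.00066, 0.0061, 0]
    - [0.0041, 0.00045, -0.0021, -0.00066, 0.0061, 0]
    - [0.0041, 0.00045, -0.0021, -0.00066, 0.0061, 0]
    - [0.0041, 0.00045, -0.0021, -0.00066, 0.0061, 0]
    - [0.0041, 0.00045, -0.0021, -0.00066, 0.0061, 0]
    - [0, 0, 0, 0, 0, 0]

```text
t: 36.15
tcp_pos: [0.5266, 0.1037, 0.2037]
tool_rot: [0.998, 0.053, 0.046, -0.003]
ft_force: [0.6, 0.5, -2.0]
finger_gap: 0.0081
grip_force: 59.0
```

```bash
python3 plan.py
```

```text
t 36.15 tilt 5.26 yaw 6.13 roll -0.02 F [ 0.6  0.5 -2. ] M [-0.    0.06 -0.03] gap 0.008083575422139777
near u -93.9 v 0.2 z 24.9
mid u 2.6 v 0.1 z 33.8
far u 99.2 v 0.0 z 42.7
```

Call:
step_arm:
  increments:
    - [0.0034, 0.0004, -0.002, -0.00063, 0.0058, 0]
    - [0.0034, 0.0004, -0.002, -0.00063, 0.0058, 0]
    - [0.0034, 0.0004, -0.002, -0.00063, 0.0058, 0]
    - [0.0034, 0.0004, -0.002, -0.00063, 0.0058, 0]
    - [0.0034, 0.0004, -0.002, -0.00063, 0.0058, 0]
    - [0, 0, 0, 0, 0, 0]
    - [0, 0, 0, 0, 0, 0]

```text
t: 36.85
tcp_pos: [0.5385, 0.1053, 0.1963]
tool_rot: [0.999, 0.054, 0.0, 0.0]
ft_force: [-0.6, -0.1, -1.9]
finger_gap: 0.0081
grip_force: 59.0
```

```bash
python3 plan.py
```

```text
t 36.85 tilt 0.00 yaw 6.18 roll 0.01 F [-0.6 -0.1 -1.9] M [-0.02  0.07  0.01] gap 0.008067191070837499
near u -98.0 v 0.4 z 25.7
mid u -1.0 v 0.3 z 25.7
far u 96.0 v 0.3 z 25.7
```

Level and free of contact, 0.7 mm above the floor. I'll lower to contact.

Call:
step_arm:
  increments:
    - [0, 0, -0.001, 0, 0, 0]
    - [0, 0, -0.0012, 0, 0, 0]
    - [0, 0, 0, 0, 0, 0]

```text
t: 37.15
tcp_pos: [0.5382, 0.1054, 0.1956]
tool_rot: [0.999, 0.054, 0.0, 0.0]
ft_force: [-1.7, -0.4, 6.1]
finger_gap: 0.0081
grip_force: 60.0
```

```bash
python3 plan.py
```

```text
t 37.15 tilt 0.02 yaw 6.20 roll 0.06 F [-1.7 -0.4  6.1] M [-0.05  0.35 -0.02] gap 0.008082620535849093
near u -98.2 v 0.4 z 25.0
mid u -1.2 v 0.4 z 25.0
far u 95.8 v 0.4 z 25.0
```

Call:
step_arm:
  increments:
    - [0, 0, 0, 0, 0, 0]
    - [0, 0, 0, 0, 0, 0]
    - [0, 0, 0, 0, 0, 0]
    - [0, 0, 0, 0, 0, 0]
    - [0, 0, 0.02, 0, 0, 0]
    - [0, 0, 0.04, 0, 0, 0]
    - [0, 0, 0.05, 0, 0, 0]
    - [0, 0, 0.05, 0, 0, 0]
    - [0, 0, 0.05, 0, 0, 0]
    - [0, 0, 0, 0, 0, 0]
  claw: 0.6

```text
t: 38.15
tcp_pos: [0.5401, 0.106, 0.3571]
tool_rot: [0.999, 0.054, 0.005, -0.001]
ft_force: [1.5, -1.3, 0.3]
finger_gap: 0.051
grip_force: 0.0
```

Call:
step_arm:
  increments:
    - [0, 0.04, 0.02, 0, 0, 0]
    - [0, 0.04, 0.02, 0, 0, 0]
    - [0, 0.04, 0.02, 0, 0, 0]
    - [0, 0.04, 0, 0, 0, 0]
    - [0, 0, 0, 0, 0, 0]
    - [0, 0, 0, 0, 0, 0]
    - [0, 0, 0, 0, 0, 0]

```text
t: 38.85
tcp_pos: [0.5383, 0.2239, 0.3962]
tool_rot: [0.999, 0.053, -0.001, 0.001]
ft_force: [0.2, -0.8, 0.5]
finger_gap: 0.0515
grip_force: 0.0
```

Run:
```python
from h import *
np.set_printoptions(precision=4,suppress=True)
s=sense();print(pose(s));k,im=snap("w20")
for c,a in reds(im): print('red',c,a,p2w(k,c,.025)[0])
```

```text
(array([0.5383, 0.2239, 0.3962]), 'yaw 6.10', 'z', array([-0.002, -0.002, -1.   ]))
red [342.0833  92.    ] 36 [0.6278 0.2091 0.025 ]
red [432.7027  98.9189] 37 [0.6312 0.1144 0.025 ]
red [567.16  96.56] 25 [ 0.649  -0.0252  0.025 ]
red [148.8205 120.0769] 39 [0.5783 0.4093 0.025 ]
red [250.65 131.05] 40 [0.5782 0.3013 0.025 ]
red [238.5217 214.4783] 23 [0.4818 0.3115 0.025 ]
red [340.9375 219.1875] 16 [0.4887 0.1925 0.025 ]
red [158.2273 238.6364] 22 [0.441  0.4059 0.025 ]
red [268.5588 328.2647] 68 [0.3266 0.2678 0.025 ]
```

View pics/w20.png

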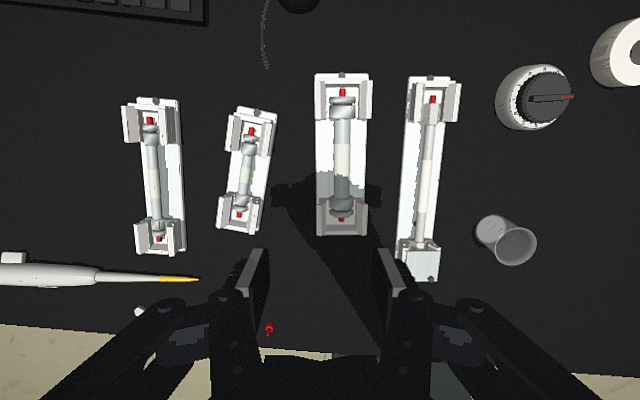

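The final view shows all four columns lying in their cradles, the long one under its strap at (418,255). The timer and beaker look undisturbed. Handing in.

```bash
python3 -c "
from bench import *
print(sign_off())"
```

```text
the job is handed in; nothing more can be done
None
```

All four columns are level and fully down in their own cradles, with the long one under its strap. The job was handed in at about 39 s, and the beaker and timer were never touched.

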